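Load the electrode-plate cassette at the battery bench and put it back on charge

ROBOT

A 6-joint arm with a two-finger parallel gripper is mounted at the origin on the work surface. World frame = base frame: x ahead of the robot, y to its left, z up, the work surface at z = 0. Lengths are in mm, angles in rad, forces in N, time in s.
With the tool pointing down it reaches from about 350 to 775 mm from the base axis. Payload 7.3 kg.
Tool frame: the origin (TCP) lies midway between the tips of the shut fingers; the grasp point (between the pads) lies 19 mm behind it; z points along the fingers, y is the line along which they close (so a half turn about z gives the same grasp; the last joint's range is limited). The gripper opens to 92 mm and grips with 3 to 60 N. Pads are 19 mm wide; open, the fingers measure 130 mm over their backs; the gripper's body (75 mm by 190 mm) begins 47 mm behind the grasp point.
Start: joints at [-1.304, 0.342, 1.524, -0, 1.275, -0.146], TCP at [210.641, -480.911, 226.741] pointing down, gripper open.
Joint ranges: [-2.53, 2.53], [-0.77, 2.02], [0.04, 2.7], [-1, 4.14], [0.28, 2.66], [-3.11, 3.11]. Speed limits (rad/s): [2.57, 2.57, 3.14, 3.14, 3.14, 3.14].

INTERFACE

Orientations are given as [roll, pitch, yaw] about the fixed x, y, z axes, in that order (R = Rz(yaw) Ry(pitch) Rx(roll)).
In Python, from plant import bot gives the robot as it stands.
- The arm moves only by the tool jog_arm, never from a script. Its arguments are lists of equal length, an entry for each row: "dp": the shift along the tool's x, y, z in m, a list of three; "twist": the turn about the tool's z in degrees. A call has 1 to 10 rows; each row shifts and turns the commanded pose from where the row before left it, along the tool's axes as they then stand; what a row does not reach is not made up. A row lasts 1/8 s, in which the tool goes at most 62.5 mm and 10.7 degrees, less where a joint would pass 70% of its speed; a pose out of reach is approached as far as the arm can. A call is refused whole if a number of a shift passes 0.0625 or a number of a turn 10.7, either way. A call with a gripper value outside its range is refused whole. "jaw" is the finger opening in m, from 0 to 0.0918, set as the call begins (left out, the last holds). The fingers move at their own pace and stop on an object; the grip force is fixed at half the most. Time passes only in rows, so rows that do not move let the fingers close. It gives the time, the measured TCP pose, the force, the opening and the grip force at its end, in the units of the state.
- bot.get_obs(): the state, without advancing time (a new reading comes with each control period).
- bot.capture(name): name is "scene" or "top" or "wrist"; returns the picture (384x512x3 uint8, blue, green, red); there is no depth.
- bot.camera_params(name): a dict with "fx", "fy", "cx", "cy" (pixels), "k1" (the pictures are not rectified: a ray, as slopes to the right and down, at radius r is drawn at 1 + k1 r^2 times it, then the intrinsics apply), "R" (3x3) and "t" (3): a world point X has camera coordinates R X + t. Camera axes: x right, y down, z forward; pixel columns grow to the right and rows downward; lengths in mm; the calibration is good to about 2 mm. A picture is of the moment at which its call begins: read the wrist's pose just before it. camera_params takes no time and is no camera call; for the wrist camera it gives the pose at the moment of the call.
- bot.close_job(): hands the job in; it is judged then, once.
Trained networks look in the newest picture that a camera, given by its name, has taken for a name from the list of things; names that differ only in an ending like _2 or _b are one class to them, and where a whole thing is asked for, a point or a joint stands for the part that bears it (a point fixed in the world has none). Each returns a list of dicts, best first, with "confidence" (0 to 1); they miss things now and then, are a little off and sometimes report something else, mostly with a low value. They report only what shows in the picture. A call takes as long as a camera call.
- bot.find_in(camera, label): "bbox" ([centre column, centre row, width, height] in pixels, round what is visible of it).
- bot.masks_of(camera, label): "pixels" (384x512 bool, what is visible of it) and "bbox" ([centre column, centre row, width, height] in pixels, round what is visible of it).
The state is a dict: "time": time; "joint_positions": joint angles; "dq": joint speeds; "tau": joint torques, N m; "tool_pos": TCP position; "tcp_rot": TCP orientation; "contact_force": force on the tool from outside, world axes, zero at the start; "moment": the same for the moment, N m; "grip_width": finger opening in mm; "finger_force": force on a finger pad.
Only numpy, scipy, OpenCV 4.12 (cv2) and the standard library are available. Lean on these libraries where they do the work, as an engineer would, in place of code of your own. Each camera call takes 0.05 s, during which the arm holds its last target. There are 200 camera calls.

TASK

Switch the charger fully off with its lever, then slide every electrode plate on the bench fully home into the cassette slot of its own colour, flat on the ledges with the lug pointing straight out of the mouth. Then set the loose yellow cap level and seated on the collar on top of the cassette, and last switch the charger fully on again. Leave the other things on the bench where they are.

Things in the scene. Friction and masses are not known exactly. Their poses are not given: they have to be found in the camera images.
- cassette: the plate cassette, a fixed white rack, mouth to its -x (to the robot). Origin: on the bench below the seated plates' centres. Walls and ledges: x -39 to +47 mm, 98 mm wide; foot x -44 to +60, 120 wide, 12 high. Four slots, bottom to top red, yellow, green, blue (ledge colours). Roof (x -26 to +48) at 208 mm with a round collar, 58 mm inside, 66 outside, 18 high
- slot_red (a point): the red slot, 60 mm above the bench: where the red plate's origin lies when it rests on the two ledges against the back stop; axes as the cassette's. 18 mm free height, 82 mm between walls, 58 between ledges; pitch 38 mm. At the mouth (x -39 to -35) each ledge has a 4 mm high retaining lip (36 mm apart): pass the disc over it, then lower
- slot_yellow (a point): the yellow slot, 98 mm above the bench: where the yellow plate's origin lies when it rests on the two ledges against the back stop; axes as the cassette's. 18 mm free height, 82 mm between walls, 58 between ledges; pitch 38 mm. At the mouth (x -39 to -35) each ledge has a 4 mm high retaining lip (36 mm apart): pass the disc over it, then lower
- slot_green (a point): the green slot, 136 mm above the bench: where the green plate's origin lies when it rests on the two ledges against the back stop; axes as the cassette's. 18 mm free height, 82 mm between walls, 58 between ledges; pitch 38 mm. At the mouth (x -39 to -35) each ledge has a 4 mm high retaining lip (36 mm apart): pass the disc over it, then lower
- slot_blue (a point): the blue slot, 174 mm above the bench: where the blue plate's origin lies when it rests on the two ledges against the back stop; axes as the cassette's. 18 mm free height, 82 mm between walls, 58 between ledges; pitch 38 mm. At the mouth (x -39 to -35) each ledge has a 4 mm high retaining lip (36 mm apart): pass the disc over it, then lower
- plate_red: the red plate (may be absent): copper disc 76 mm across, 6 thick, red spot; a red lug 14 mm wide, 24 high, flush with the underside, runs along its -x to 110 mm from the disc's centre and stays outside the cassette. Origin: centre of the disc's underside. 110 g, mostly disc. Grip the lug 88 mm from the centre; load lower slots first, as upper lugs get in the gripper's way
- plate_yellow: the yellow plate (may be absent): copper disc 76 mm across, 6 thick, yellow spot; a yellow lug 14 mm wide, 24 high, flush with the underside, runs along its -x to 110 mm from the disc's centre and stays outside the cassette. Origin: centre of the disc's underside. 110 g, mostly disc. Grip the lug 88 mm from the centre; load lower slots first, as upper lugs get in the gripper's way
- plate_green: the green plate (may be absent): copper disc 76 mm across, 6 thick, green spot; a green lug 14 mm wide, 24 high, flush with the underside, runs along its -x to 110 mm from the disc's centre and stays outside the cassette. Origin: centre of the disc's underside. 110 g, mostly disc. Grip the lug 88 mm from the centre; load lower slots first, as upper lugs get in the gripper's way
- plate_blue: the blue plate (may be absent): copper disc 76 mm across, 6 thick, blue spot; a blue lug 14 mm wide, 24 high, flush with the underside, runs along its -x to 110 mm from the disc's centre and stays outside the cassette. Origin: centre of the disc's underside. 110 g, mostly disc. Grip the lug 88 mm from the centre; load lower slots first, as upper lugs get in the gripper's way
- cap: the loose cap: a yellow disc 90 mm across and 6 mm thick (12 to 18 mm above its origin) on a black boss 48 mm across (its foot tapers to 38 mm) and 12 mm high that drops into the collar, and on top a black bar to grip, 44 mm long in its own x, 16 mm wide in y, from 18 to 48 mm above the origin. Origin: centre of the boss's underside. About 120 g
- cap_seat (a point): on the cap's axis, at the underside of the yellow disc, 12 mm above the cap's origin: it lies on point collar when the cap is seated
- collar (a point): centre of the upper edge of the collar on the cassette's roof, 226 mm above the bench, 11 mm behind the slots' points in the cassette's +x
- charger: the charger, a fixed aluminium box 160 x 110 x 55 mm with red displays on its -x side. Origin: centre of its underside
- lever (a joint): the charger's main lever, in rad: 0 = fully off (leans 0.5 rad towards the charger's -x, the robot's side), 1.0 = fully on (leans 0.5 rad to the charger's +x). It takes about 1 N at the ball and stays where it is left; its axis runs along the charger's y, 10 mm to -x of the charger's origin and 77 mm above the bench
- lever_tip (a point): centre of the red ball (26 mm across) at the lever's end, 80 mm from its axis, on a steel stem 10 mm thick
- screwdriver: bystander, not part of the job: a screwdriver at the right, lying along x, about 200 mm
- multimeter: bystander, not part of the job: a yellow multimeter, 130 x 70 x 32 mm, flat on the bench left of the robot
- grease_jar: bystander, not part of the job: a jar, 60 mm across and 70 mm high, to the left of the cassette
- water_bottle: bystander, not part of the job: a bottle, 70 mm across and 190 mm high, behind and to the right of the cassette
- wrench: bystander, not part of the job: a wrench lying behind the cassette
- mug: bystander, not part of the job: a blue mug, 80 mm across and 90 mm high, at the left
- fuse_box: bystander, not part of the job: a small cardboard box, 100 x 70 x 50 mm, at the right

How it is judged:
By the outcome, as a careful person would: the job done as asked, in the order asked, and still so for the second after the job is handed in, with the robot touching nothing.
Of plate_red, plate_yellow, plate_green, plate_blue only 2 to 4 are there at a start; the rules pass over those that are not, and their reading is None.
At some moment in a run one of plate_red, plate_yellow, plate_green, plate_blue, cap may be knocked a few centimetres aside while the robot is not near it.
It also fails if it takes over 210 s, if anything falls off the work surface, if the arm or the gripper's body presses on something with over 40 N, if the wrist force passes 120 N, or if a joint passes its speed limit or range.

## Working session

There is one attempt and no reset: what is moved stays moved. The work goes in short steps, Python scripts to look and compute and a tool call to move; the robot and the scene stay as the last step left them, time stands still between calls to the robot, and variables do not carry over. Pictures are saved under pics/ and viewed, at most 14 in all, crops included, and the job is handed in when it is done.

Besides the shell and the picture viewer there is one more tool, called after "Emit:" as a command line: name --pt "numbers of a row" for each row, then --argument value for the rest. jog_arm: Moves the arm, as the interface text tells. Its arguments: {"type":"object","properties":{"dp":{"type":"array"},"twist":{"type":"array"},"jaw":{"type":"number"}},"required":["dp","twist"]}

```bash
ls; mkdir -p pics; python3 - <<'E'
from plant import bot
import cv2, numpy as np
o=bot.get_obs(); print(o)
for c in ("scene","top"):
    im=bot.capture(c); cv2.imwrite(f"pics/{c}0.png",im)
    p=bot.camera_params(c); print(c,p)
    for l in ["plate_red","plate_yellow","plate_green","plate_blue","cap","lever_tip","cassette","charger"]:
        print(l,[(round(d["confidence"],2),np.round(d["bbox"]).tolist()) for d in bot.find_in(c,l)[:3]])
E
```

```text
pics
{'time': 0.0, 'joint_positions': array([-1.30398591e+00,  3.42694472e-01,  1.52500974e+00, -1.92444404e-05,
        1.27542425e+00, -1.46006545e-01]), 'dq': array([ 0.0012078 ,  0.00141817, -0.00024684, -0.00102652, -0.00080318,
        0.00098113]), 'tau': array([ 8.46718194e-05, -4.31249428e+01, -2.44218224e+01,  7.16831814e-02,
        5.60270820e-02, -1.23723808e-04]), 'tool_pos': array([ 210.52711631, -480.48902101,  226.06217947]), 'tcp_rot': array([-3.14007051e+00, -2.05235295e-04,  4.12822419e-01]), 'contact_force': array([ 0.07559748, -0.38327773,  1.36833458]), 'moment': array([ 0.06057026, -0.02849987, -0.00092661]), 'finger_force': 0.0, 'grip_width': 92.09966501373786}
scene {'fx': 370.50029156636737, 'fy': 370.50029156636737, 'cx': 262.1016483339546, 'cy': 191.28251878628188, 'k1': 0.002704199268784504, 'R': array([[ 0.71023159,  0.70391334, -0.00878033],
       [ 0.41325526, -0.42699707, -0.80429695],
       [-0.56990453,  0.56760859, -0.5941627 ]]), 't': array([-390.38325772, -128.27267063, 1765.93452125])}
plate_red []
plate_yellow [(0.57, [158.0, 251.0, 30.0, 21
[... 337 characters left out ...]
41.0, 36.0])]
top {'fx': 373.45425086071157, 'fy': 373.45425086071157, 'cx': 253.82596245926237, 'cy': 188.86519597185705, 'k1': 0.039539472567485814, 'R': array([[ 0.01557523, -0.99983551,  0.00929276],
       [-0.99358579, -0.01651761, -0.11186799],
       [ 0.11200308, -0.00749078, -0.99367963]]), 't': array([ -34.39181112,  564.4625601 , 1445.66104861])}
plate_red []
plate_yellow [(0.79, [209.0, 211.0, 16.0, 41.0])]
plate_green []
plate_blue [(0.77, [320.0, 188.0, 17.0, 28.0]), (0.36, [127.0, 211.0, 43.0, 52.0])]
cap [(0.58, [348.0, 226.0, 23.0, 21.0])]
lever_tip [(0.54, [116.0, 201.0, 9.0, 11.0])]
cassette [(0.65, [252.0, 157.0, 30.0, 32.0])]
charger [(0.26, [367.0, 164.0, 21.0, 23.0])]
```

```bash
python3 - <<'E'
import cv2
a=cv2.imread("pics/top0.png"); cv2.imwrite("pics/top0b.png",cv2.resize(a[110:290,90:390],None,fx=2.66,fy=2.66,interpolation=cv2.INTER_CUBIC))
a=cv2.imread("pics/scene0.png"); cv2.imwrite("pics/scene0b.png",cv2.resize(a[110:310,130:390],None,fx=3,fy=3,interpolation=cv2.INTER_CUBIC))
E
```

```text
(no output)
```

View pics/top0b.png

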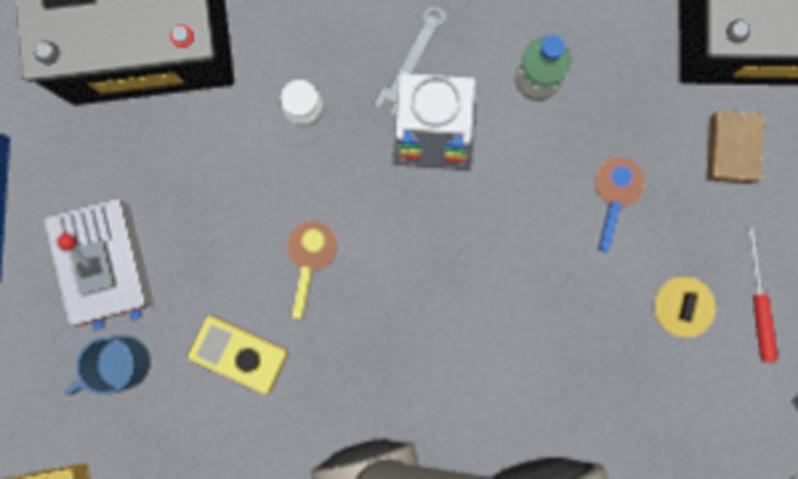

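View pics/scene0b.png

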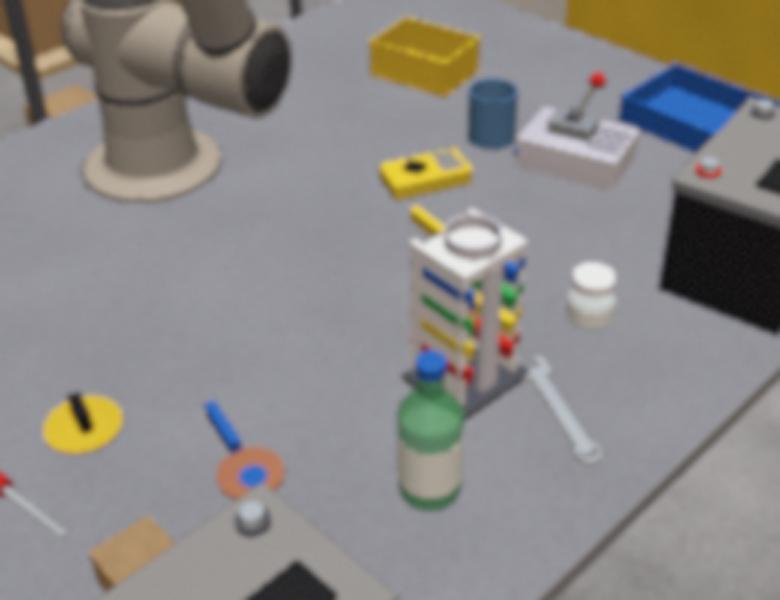

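The top view shows the yellow plate with its disc at crop (312,245), the blue plate at (620,182) and the upright cap at (685,307). The cassette is at (436,120), and the charger's lever ball is at (66,241), leaning to +x (on). The red and green plates are absent.

```bash
cat > h.py <<'E'
from plant import bot
import cv2, numpy as np
def ray(c,uv,p=None):
    p=p or bot.camera_params(c); R=np.array(p["R"]);t=np.array(p["t"])
    d=np.array([(uv[0]-p["cx"])/p["fx"],(uv[1]-p["cy"])/p["fy"]]); u=d.copy()
    for _ in range(8): u=d/(1+p["k1"]*(u@u))
    return -R.T@t, R.T@np.array([u[0],u[1],1.])
def onz(c,uv,z,p=None):
    o,d=ray(c,uv,p); return o+d*(z-o[2])/d[2]
def tri(a,b):
    A=[];B=[]
    for o,d in (a,b):
        d=d/np.linalg.norm(d); P=np.eye(3)-np.outer(d,d); A.append(P);B.append(P@o)
    x=np.linalg.solve(sum(A),sum(B)); return x,[np.linalg.norm(P@x-b) for P,b in zip(A,B)]
def proj(c,X,p=None):
    p=p or bot.camera_params(c); X=np.atleast_2d(X)@np.array(p["R"]).T+np.array(p["t"])
    u=X[:,:2]/X[:,2:]; u=u*(1+p["k1"]*(u**2).sum(1,keepdims=True))
    return u*p["fx"]+[p["cx"],p["cy"]]
def blobs(im,hsvlo,hsvhi,box):
    h=cv2.cvtColor(im,cv2.COLOR_BGR2HSV); m=cv2.inRange(h,hsvlo,hsvhi)
    k=np.zeros_like(m); x0,y0,x1,y1=box; k[y0:y1,x0:x1]=1; m=m*k
    n,l,s,c=cv2.connectedComponentsWithStats(m)
    return [(s[i,4],c[i],(l==i)) for i in range(1,n) if s[i,4]>8]
def axis(mask):
    ys,xs=np.nonzero(mask); P=np.c_[xs,ys].astype(float); c=P.mean(0); w,v=np.linalg.eigh(np.cov((P-c).T)); s=(P-c)@v[:,1]
    return c,v[:,1],s.min(),s.max()
E
python3 - <<'E'
from h import *
t=cv2.imread("pics/top0.png"); s=cv2.imread("pics/scene0.png")
def cr(p): return (90+p[0]/2.66,110+p[1]/2.66)
def sc(p): return (130+p[0]/3,110+p[1]/3)
b=blobs(t,(0,150,90),(8,255,255),(100,180,130,215)); bs=blobs(s,(0,150,90),(8,255,255),(310,125,345,150))
print([(x[0],x[1]) for x in b],[(x[0],x[1]) for x in bs])
print("ball",tri(ray("top",b[0][1]),ray("scene",bs[0][1])))
for p in [(47,215),(122,200),(148,303),(72,325)]: print("charger top corner",onz("top",cr(p),55))
for n,lo,hi,box in (("Y",(22,90,120),(34,255,255),(190,190,225,235)),("B",(100,120,90),(125,255,255),(310,165,340,212))):
    for a,c,m in blobs(t,lo,hi,box):
        cc,v,l0,l1=axis(m); print(n,a,cc,"spot",onz("top",cc,6)[:2],"lugends",onz("top",cc+v*l0,24)[:2],onz("top",cc+v*l1,24)[:2])
print("Cap disc",[(a,onz("top",c,18)[:2]) for a,c,m in blobs(t,(20,90,100),(34,255,255),(325,205,370,245))])
print("collar",onz("top",cr((436,102)),226))
for q in [(398,73),(475,75),(471,140),(395,134)]: print("roof",onz("top",cr(q),208))
for q in [(393,162),(470,169)]: print("foot",onz("top",cr(q),12))
E
```

```text
[(np.int32(25), array([114.68, 200.6 ]))] [(np.int32(9), array([329., 136.]))]
ball (array([501.40761083, 474.35768394, 153.5536402 ]), [np.float64(1.081291609730545), np.float64(1.0812916097305612)])
charger top corner [545.35872175 538.04958264  55.        ]
charger top corner [569.06506459 431.74670478  55.        ]
charger top corner [420.4251698 386.9895165  55.       ]
charger top corner [387.65777527 493.16587546  55.        ]
Y 59 [207.23728814 199.98305085] spot [519.94789916 160.38594417] lugends [531.40840375 148.92309164] [505.95739809 167.36912769]
Y 72 [203.125      219.08333333] spot [443.46646748 174.42333237] lugends [478.82850873 166.36232146] [406.98076358 177.93998069]
B 33 [323.36363636 175.75757576] spot [ 625.85339004 -305.79315978] lugends [ 633.66746555 -306.50208672] [ 611.29120978 -297.53957963]
B 61 [318.75409836 194.50819672] spot [ 549.36457297 -286.88804323] lugends [ 581.88362731 -292.11466971] [ 513.00129852 -275.02220689]
Cap disc [(np.int32(360), array([ 429.28593947, -395.27062991]))]
collar [684.69388029 -21.92214024 226.        ]
roof [727.01006704  29.03346914 208.        ]
roof [726.13213442 -73.27279248 208.        ]
roof [638.49943913 -68.99896194 208.        ]
roof [644.7893181   31.38588257 208.        ]
foot [638.92732864  40.47490092  12.        ]
foot [630.19602505 -76.31613946  12.        ]
```

```bash
cat >> h.py <<'E'
def plan(*targets,step=50):
    """targets: (x,y,z,yaw_deg) mm; prints rows in tool axes (m, deg)"""
    o=bot.get_obs(); p=np.array(o["tool_pos"]); y=np.degrees(o["tcp_rot"][2])
    dps=[];tw=[]
    for T in targets:
        q=np.array(T[:3],float); dy=(T[3]-y+180)%360-180
        n=max(1,int(np.ceil(max(np.linalg.norm(q-p)/step,abs(dy)/9))))
        for i in range(n):
            f=(q-p)/(n-i); a=np.radians(y)
            d=[f[0]*np.cos(a)+f[1]*np.sin(a), f[0]*np.sin(a)-f[1]*np.cos(a), -f[2]]
            d=[round(v/1000,3) for v in d]; t=-round(((T[3]-y+180)%360-180)/(n-i),1)
            dps.append(d);tw.append(t)
            v=np.array(d)*1000; p=p+[v[0]*np.cos(a)+v[1]*np.sin(a), v[0]*np.sin(a)-v[1]*np.cos(a), -v[2]]; y-=t
    print(len(dps))
    for i in range(0,len(dps),10): print(str(dps[i:i+10]).replace(" ",""),str(tw[i:i+10]).replace(" ",""))
def st():
    o=bot.get_obs(); print(round(o["time"],2),np.round(o["tool_pos"],1),np.round(np.degrees(o["tcp_rot"]),2),np.round(o["contact_force"],1),round(o["grip_width"],1),round(o["finger_force"],1),np.round(o["joint_positions"],2))
E
python3 -c "
from h import *
plan((380,0,240,20),(548,482,240,16.3),(548,482,138,16.3))"
```

```text
25
[[np.float64(0.032),np.float64(-0.034),np.float64(-0.001)],[np.float64(0.031),np.float64(-0.034),np.float64(-0.001)],[np.float64(0.031),np.float64(-0.034),np.float64(-0.001)],[np.float64(0.031),np.float64(-0.034),np.float64(-0.001)],[np.float64(0.031),np.float64(-0.035),np.float64(-0.001)],[np.float64(0.031),np.float64(-0.035),np.float64(-0.001)],[np.float64(0.031),np.float64(-0.035),np.float64(-0.001)],[np.float64(0.03),np.float64(-0.035),np.float64(-0.002)],[np.float64(0.03),np.float64(-0.035),np.float64(-0.001)],[np.float64(0.03),np.float64(-0.035),np.float64(-0.002)]] [np.float64(0.3),np.float64(0.3),np.float64(0.3),np.float64(0.3),np.float64(0.3),np.float64(0.4),np.float64(0.3),np.float64(0.4),np.float64(0.3),np.float64(0.4)]
[[np.float64(0.03),np.float64(-0.036),np.float64(-0.001)],[np.float64(0.029),np.float64(-0.036),np.float64(-0.0)],[np.float64(0.029),np.float64(-0.036),np.float64(-0.0)],[np.float64(0.029),np.float64(-0.036),np.float64(-0.0)],[np.float64(0.029),np.float64(-0.036),np.float64(-0.0)],[np.float64(0.029),np.float64(-0.037),np.float64(-0.0)],[np.float64(0.028),np.float64(-0.037),np.float64(-0.0)],[np.float64(0.028),np.float64(-0.037),np.float64(-0.0)],[np.float64(0.028),np.float64(-0.037),np.float64(-0.0)],[np.float64(0.028),np.float64(-0.037),np.float64(-0.0)]] [np.float64(0.3),np.float64(0.3),np.float64(0.3),np.float64(0.3),np.float64(0.4),np.float64(0.3),np.float64(0.4),np.float64(0.3),np.float64(0.4),np.float64(0.3)]
[[np.float64(0.027),np.float64(-0.038),np.float64(-0.0)],[np.float64(0.027),np.float64(-0.037),np.float64(-0.0)],[np.float64(0.0),np.float64(-0.0),np.float64(0.034)],[np.float64(0.0),np.float64(-0.0),np.float64(0.034)],[np.float64(0.0),np.float64(-0.0),np.float64(0.034)]] [np.float64(0.4),np.float64(0.3),np.float64(0.0),np.float64(0.0),np.float64(0.0)]
```

```bash
sed -i 's/d=\[round(v\/1000,3)/d=[round(float(v)\/1000,3)+0.0/; s/t=-round(((T/t=-round(float((T/' h.py; sed -i 's/t=-round(float((T\[3\]-y+180)%360-180)\/(n-i),1)/t=-round(float((T[3]-y+180)%360-180)\/(n-i),1)+0.0/' h.py; grep -n "d=\[round\|t=-round" h.py
```

```text
37:            d=[round(float(v)/1000,3)+0.0 for v in d]; t=-round(float((T[3]-y+180)%360-180)/(n-i),1)+0.0
```

Emit:
jog_arm --pt "0.032 -0.034 -0.001" --pt "0.031 -0.034 -0.001" --pt "0.031 -0.034 -0.001" --pt "0.031 -0.034 -0.001" --pt "0.031 -0.035 -0.001" --pt "0.031 -0.035 -0.001" --pt "0.031 -0.035 -0.001" --pt "0.03 -0.035 -0.002" --pt "0.03 -0.035 -0.001" --pt "0.03 -0.035 -0.002" --twist '[0.3, 0.3, 0.3, 0.3, 0.3, 0.4, 0.3, 0.4, 0.3, 0.4]' --jaw 0.0

```text
time: 2.15
tool_pos: [365.1, -42.6, 239.0]
tcp_rot: [3.141, -0.001, 0.355]
contact_force: [1.4, -0.2, 0.1]
grip_width: 1.2
finger_force: 0.0
```

Emit:
jog_arm --pt "0.03 -0.036 -0.001" --pt "0.029 -0.036 0" --pt "0.029 -0.036 0" --pt "0.029 -0.036 0" --pt "0.029 -0.036 0" --pt "0.029 -0.037 0" --pt "0.028 -0.037 0" --pt "0.028 -0.037 0" --pt "0.028 -0.037 0" --pt "0.028 -0.037 0" --twist '[0.3, 0.3, 0.3, 0.3, 0.4, 0.3, 0.4, 0.3, 0.4, 0.3]'

```text
time: 3.4
tool_pos: [518.3, 395.8, 239.6]
tcp_rot: [3.141, -0.0, 0.297]
contact_force: [0.4, -0.3, 0.4]
grip_width: 0.3
finger_force: 0.0
```

```bash
python3 - <<'E'
from h import *
st(); plan((548,482,240,16.3),(548,482,138,16.3))
p=bot.camera_params("wrist"); im=bot.capture("wrist"); cv2.imwrite("pics/w1.png",im)
print(p)
E
```

```text
3.4 [518.3 395.8 239.6] [ 1.7999e+02 -1.0000e-02  1.7050e+01] [ 0.4 -0.3  0.4] 0.3 0.0 [ 0.53  0.58  1.11 -0.    1.46  1.81]
5
[[0.027,-0.037,0.0],[0.026,-0.037,0.0],[0.0,0.0,0.034],[0.0,0.0,0.034],[0.0,0.0,0.034]] [0.4,0.3,0.0,0.0,0.0]
{'fx': 281.57187073084265, 'fy': 281.57187073084265, 'cx': 261.19893777776247, 'cy': 189.5665116780819, 'k1': 0.019410691536764925, 'R': array([[ 0.29443051, -0.95567211,  0.0012203 ],
       [-0.91230554, -0.28068907,  0.29818158],
       [-0.2846213 , -0.08890704, -0.95450838]]), 't': array([226.17851442, 543.16114221, 586.31825243])}
```

View pics/w1.png

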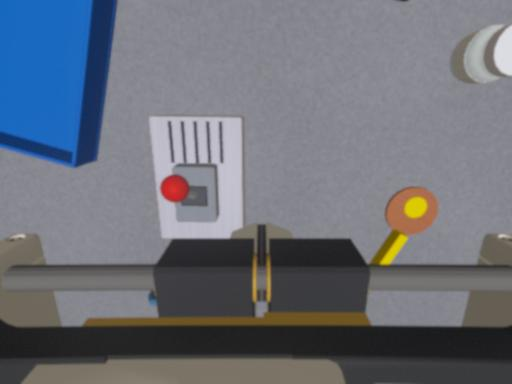

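The wrist view shows the charger's top with corners at (151,117), (243,117), (243,238) and (162,238), and the ball at (175,188).

```bash
python3 - <<'E'
from h import *
p=bot.camera_params("wrist"); st()
C=[onz("wrist",q,55,p) for q in [(151,117),(243,117),(243,238),(162,238)]]
print(np.round(C,0)); 
print("ball",tri(ray("wrist",(175,188),p),ray("top",(114.68,200.6))),tri(ray("wrist",(175,188),p),ray("scene",(329,136))))
plan((548,482,240,16.3),(548,482,138,16.3))
E
```

```text
3.45 [518.8 400.5 238.3] [-1.7986e+02 -5.0000e-02  1.7170e+01] [-4.  -0.7 -2.1] 0.4 0.0 [0.54 0.58 1.1  0.   1.46 1.81]
[[541. 544.  55.]
 [573. 441.  55.]
 [422. 397.  55.]
 [390. 501.  55.]]
ball (array([500.66778195, 477.31852138, 147.49642655]), [np.float64(1.5513807043822623), np.float64(1.5513807043822534)]) (array([501.27327775, 477.54457123, 152.31886898]), [np.float64(0.6532885891769553), np.float64(0.6532885891769458)])
5
[[0.026,-0.035,-0.001],[0.026,-0.034,-0.001],[0.0,0.0,0.034],[0.0,0.0,0.034],[0.0,0.0,0.034]] [0.4,0.5,0.0,0.0,0.0]
```

Emit:
jog_arm --pt "0.026 -0.036 -0.001" --pt "0.026 -0.036 -0.001" --pt "0 0 0.034" --pt "0 0 0.034" --pt "0 0 0.034" --pt "0 0 0" --pt "0 0 0" --twist '[0.4, 0.4, 0, 0, 0, 0, 0]'

```text
time: 4.32
tool_pos: [547.5, 478.7, 141.3]
tcp_rot: [-3.141, -0.002, 0.284]
contact_force: [0.3, 0.3, 0.8]
grip_width: 0.5
finger_force: 0.0
```

```bash
python3 - <<'E'
from h import *
st()
o=bot.get_obs(); c=np.array([471.5,463.5]);a=np.radians(16.7);u=np.array([np.cos(a),np.sin(a)]);d=o["tool_pos"][:2]-c;print(d@u,d@[-u[1],u[0]])
E
```

```text
4.33 [547.5 478.7 141.3] [-1.7996e+02 -1.2000e-01  1.6250e+01] [0.3 0.3 0.8] 0.5 0.0 [ 0.61  0.79  0.98 -0.    1.37  1.9 ]
77.20886506002854 -7.260142655462422
```

Emit:
jog_arm --pt "-0.01 -0.01 0.002" --pt "-0.01 0 0" --pt "-0.012 0 0" --pt "-0.012 0 0" --pt "-0.012 0 0" --pt "-0.012 0 0" --pt "-0.01 0 0" --pt "-0.005 0 0" --pt "0 0 0" --twist '[0, 0, 0, 0, 0, 0, 0, 0, 0]'

```text
time: 5.45
tool_pos: [464.1, 464.7, 137.9]
tcp_rot: [3.142, 0.0, 0.284]
contact_force: [0.3, 0.2, 0.1]
grip_width: 0.3
finger_force: 0.0
```

Emit:
jog_arm --pt "-0.004 0 0" --pt "-0.003 0 0" --pt "0 0 0" --twist '[0, 0, 0]'

```text
time: 5.82
tool_pos: [457.5, 462.6, 137.6]
tcp_rot: [3.141, 0.0, 0.284]
contact_force: [-0.8, -0.7, -0.5]
grip_width: 0.4
finger_force: 0.0
```

```bash
python3 - <<'E'
from h import *
st()
im=bot.capture("wrist"); p=bot.camera_params("wrist"); cv2.imwrite("pics/w2.png",im)
print([ (a,c) for a,c,m in blobs(im,(0,150,90),(8,255,255),(0,0,511,383))])
for c in ("top","scene"):
    im=bot.capture(c); box=(100,180,140,235) if c=="top" else (300,120,345,160)
    print(c,[ (a,k) for a,k,m in blobs(im,(0,150,90),(8,255,255),box)])
E
```

```text
5.83 [457.5 462.6 137.6] [1.7999e+02 2.0000e-02 1.6250e+01] [-0.8 -0.7 -0.5] 0.4 0.0 [ 0.67  0.65  1.27 -0.    1.23  1.96]
[(np.int32(34), array([261.85294118, 299.08823529]))]
top []
scene []
```

Emit:
jog_arm --pt "-0.003 0 0" --pt "-0.003 0 0" --pt "0 0 0" --twist '[0, 0, 0]'

```text
time: 6.35
tool_pos: [455.1, 461.9, 137.9]
tcp_rot: [-3.141, -0.008, 0.283]
contact_force: [11.4, 4.3, -6.1]
grip_width: 0.7
finger_force: 6.2
```

Emit:
jog_arm --pt "-0.003 0 0" --pt "0 0 0" --twist '[0, 0]'

```text
time: 6.6
tool_pos: [454.8, 461.7, 138.1]
tcp_rot: [-3.14, -0.013, 0.283]
contact_force: [20.2, 6.6, -11.1]
grip_width: 0.5
finger_force: 10.6
```

Lever off against its stop. Backing away and going to the yellow plate.

Emit:
jog_arm --pt "0.015 0 0" --pt "0.015 0 -0.01" --pt "0 0 -0.05" --pt "0 0 -0.04" --pt "0 0 0" --twist '[0, 0, 0, 0, 0]' --jaw 0.05

```text
time: 7.22
tool_pos: [478.9, 469.6, 242.0]
tcp_rot: [-3.139, -0.007, 0.284]
contact_force: [0.5, -0.3, 0.2]
grip_width: 45.5
finger_force: 0.0
```

```bash
python3 - <<'E'
from h import *
st(); plan((431,174,230,-9),(431,174,140,-9))
for c in ("top","scene"):
    im=bot.capture(c); box=(90,180,140,235) if c=="top" else (300,110,350,170)
    print(c,[ (a,k) for a,k,m in blobs(im,(0,130,80),(10,255,255),box)])
E
```

```text
7.22 [478.9 469.6 242. ] [-179.84   -0.4    16.26] [ 0.5 -0.3  0.2] 45.5 0.0 [0.66 0.61 1.05 0.   1.48 1.95]
8
[[-0.021,0.045,0.002],[-0.018,0.047,0.002],[-0.015,0.048,0.002],[-0.011,0.048,0.002],[-0.008,0.049,0.002],[-0.004,0.05,0.002],[0.0,0.0,0.045],[0.0,0.0,0.045]] [4.2,4.2,4.2,4.2,4.2,4.3,0.0,0.0]
top [(np.int32(25), array([119.6 , 219.04]))]
scene [(np.int32(9), array([314.11111111, 133.66666667]))]
```

Emit:
jog_arm --pt "-0.021 0.045 0.002" --pt "-0.018 0.047 0.002" --pt "-0.015 0.048 0.002" --pt "-0.011 0.048 0.002" --pt "-0.008 0.049 0.002" --pt "-0.004 0.05 0.002" --pt "0 0 0.045" --pt "0 0 0.045" --pt "0 0 0" --pt "0 0 0" --twist '[4.2, 4.2, 4.2, 4.2, 4.2, 4.3, 0, 0, 0, 0]'

```text
time: 8.57
tool_pos: [430.0, 173.4, 136.4]
tcp_rot: [-3.142, -0.0, -0.158]
contact_force: [-1.0, 0.3, 0.3]
grip_width: 49.7
finger_force: 0.0
```

```bash
python3 - <<'E'
from h import *
print("ball",tri(ray("top",(119.6,219.04)),ray("scene",(314.1,133.7))))
st(); p=bot.camera_params("wrist"); im=bot.capture("wrist"); cv2.imwrite("pics/w3.png",im)
for a,c,m in blobs(im,(22,90,90),(34,255,255),(0,0,511,383)):
    if a>100:
        cc,v,l0,l1=axis(m); print(a,cc,"spot",onz("wrist",cc,6,p)[:2],"lug",onz("wrist",cc+v*l0,24,p)[:2],onz("wrist",cc+v*l1,24,p)[:2])
for d in bot.masks_of("wrist","plate_yellow")[:2]: print(d["confidence"],d["bbox"])
E
```

```text
ball (array([435.09269051, 453.88300547, 149.08180837]), [np.float64(0.08021383332023124), np.float64(0.08021383332011928)])
8.57 [430.  173.4 136.4] [-1.80e+02 -1.00e-02 -9.04e+00] [-1.   0.3  0.3] 49.7 0.0 [ 0.22  0.33  1.82 -0.    0.99  1.95]
983 [261.80671414  90.28077314] spot [520.18234386 159.36487382] lug [533.83400858 156.44578732] [504.45293838 162.77794986]
1061 [261.60320452 172.92554194] spot [439.3155997  172.27226962] lug [479.29399666 165.83849349] [403.93979843 178.10266846]
693 [159.82395382 231.93795094] spot [389.85502331 295.52492823] lug [392.18430856 257.12122874] [401.58042861 311.59973196]
907 [237.11245865 253.41675854] spot [349.48014281 214.95349175] lug [352.8314779  190.26360659] [365.32325752 230.2207295 ]
642 [229.11993769 297.41433022] spot [291.98382727 235.31405228] lug [301.94827424 209.65054017] [309.72447429 254.34336779]
0.7 [264.1, 134.2, 75.9, 156.1]
```

View pics/w3.png

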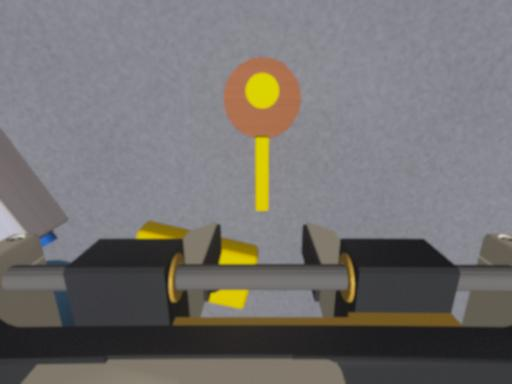

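The wrist view shows the yellow plate aligned with the tool: disc centre (262,97), spot (262,91), lug (262,137..210). The gripped lug will drop between the fingers.

```bash
python3 - <<'E'
from h import *
p=bot.camera_params("wrist"); print("cam",-np.array(p["R"]).T@p["t"])
im=cv2.imread("pics/w3.png")
B=blobs(im,(5,80,80),(18,255,255),(200,40,320,150)); m=sum(b[2] for b in B).astype(np.uint8)
c=cv2.findContours(m,cv2.RETR_EXTERNAL,cv2.CHAIN_APPROX_NONE)[0]; c=max(c,key=len)
P=np.array([onz("wrist",q[0],6,p)[:2] for q in c]); print(len(c),P.min(0),P.max(0))
from scipy.optimize import least_squares
r=least_squares(lambda v:np.hypot(P[:,0]-v[0],P[:,1]-v[1])-v[2],[515,160,38],loss="soft_l1");print("disc",r.x)
a=np.radians(-9.1); g=r.x[:2]-88*np.array([np.cos(a),np.sin(a)]); print("grasp",g)
print("lug end z0",onz("wrist",(262,210),0,p), onz("wrist",(262,210),24,p))
plan((g[0],g[1],3,-9.1))
E
```

```text
cam [510.25377954 162.04376826 295.1297961 ]
222 [475.74208047 123.84939631] [550.27247119 198.20440271]
disc [513.13133932 160.92289691  36.91337928]
grasp [426.23892433 174.84080683]
lug end z0 [396.25925045 178.96606155   0.        ] [405.52930293 177.58993808  24.        ]
3
[[-0.002,0.0,0.045],[-0.001,0.0,0.045],[-0.002,-0.001,0.044]] [0.0,0.0,0.1]
```

Emit:
jog_arm --pt "-0.002 0 0.045" --pt "-0.001 -0.001 0.045" --pt "-0.001 0 0.043" --pt "0 0 0" --twist '[0, 0, 0, 0]'

```text
time: 9.18
tool_pos: [427.2, 175.2, 2.5]
tcp_rot: [-3.141, -0.002, -0.158]
contact_force: [0.1, -0.9, 1.1]
grip_width: 49.8
finger_force: 0.0
```

Emit:
jog_arm --pt "0 0 0" --pt "0 0 0" --pt "0 0 0" --pt "0 0 0" --pt "0 0 0" --twist '[0, 0, 0, 0, 0]' --jaw 0.0

```text
time: 9.8
tool_pos: [426.0, 174.8, 3.0]
tcp_rot: [-3.142, -0.0, -0.158]
contact_force: [-0.2, -0.1, 3.6]
grip_width: 13.5
finger_force: 30.0
```

Emit:
jog_arm --pt "0 0 -0.01" --pt "0 0 -0.03" --pt "0 0 -0.05" --pt "0 0 -0.05" --pt "0 0 -0.05" --pt "0 0 -0.05" --pt "0 0 -0.05" --pt "0 0 -0.037" --pt "0 0 0" --twist '[0, 0, 0, 0, 0, 0, 0, 0, 0]'

```text
time: 10.92
tool_pos: [426.5, 175.0, 332.7]
tcp_rot: [-3.139, -0.006, -0.158]
contact_force: [0.3, -0.1, -1.5]
grip_width: 13.7
finger_force: 30.0
```

```bash
python3 - <<'E'
from h import *
st(); plan((595,110,330,-4))
E
```

```text
10.93 [426.5 175.  332.7] [-179.87   -0.32   -9.04] [ 0.3 -0.1 -1.5] 13.7 30.0 [ 0.22  0.15  1.49 -0.    1.5   1.95]
4
[[0.044,0.009,0.001],[0.044,0.011,0.001],[0.044,0.011,0.0],[0.043,0.013,0.001]] [-1.3,-1.2,-1.3,-1.2]
```

Emit:
jog_arm --pt "0.044 0.009 0.001" --pt "0.044 0.011 0.001" --pt "0.044 0.011 0" --pt "0.043 0.013 0.001" --pt "0 0 0" --pt "0 0 0" --twist '[-1.3, -1.2, -1.3, -1.2, 0, 0]'

```text
time: 11.68
tool_pos: [593.2, 109.5, 325.4]
tcp_rot: [3.141, 0.003, -0.071]
contact_force: [0.7, -0.4, -0.1]
grip_width: 13.9
finger_force: 30.0
```

```bash
python3 - <<'E'
from h import *
st(); im=bot.capture("wrist"); cv2.imwrite("pics/w4.png",im); cv2.imwrite("pics/w4b.png",cv2.resize(im,(800,600),interpolation=cv2.INTER_CUBIC))
E
```

```text
11.68 [593.2 109.5 325.4] [179.99   0.18  -4.07] [ 0.7 -0.4 -0.1] 13.9 30.0 [0.06 0.45 1.1  0.   1.6  1.7 ]
```

View pics/w4b.png

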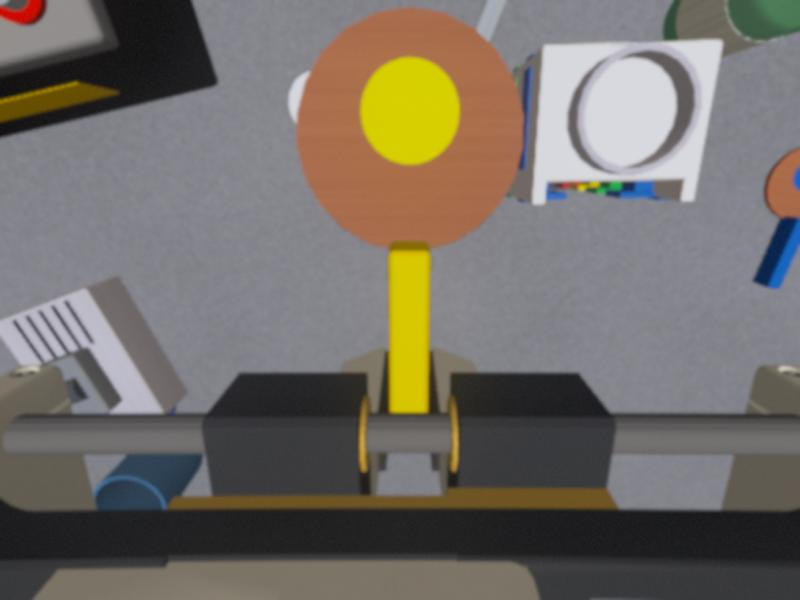

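The held plate is level. The cassette roof corners are at (540,45), (722,40), (692,200) and (535,203), the roof front edge is at row 180, and the collar top is at about (636,107).

```bash
python3 - <<'E'
from h import *
p=bot.camera_params("wrist"); k=lambda q:((q[0]+.5)*.64-.5,(q[1]+.5)*.64-.5)
for q,z in [((542,45),208),((722,40),208),((692,200),208),((535,203),208),((547,180),208),((683,180),208),((639,107),226)]:
    print(q,onz("wrist",k(q),z,p)[:2].round(1))
im=cv2.imread("pics/w4.png"); g=cv2.cvtColor(im,cv2.COLOR_BGR2GRAY)
cv2.imwrite("pics/w4c.png",cv2.resize(im[10:145,315:480],None,fx=4.4,fy=4.4,interpolation=cv2.INTER_CUBIC))
E
```

```text
(542, 45) [728.2  27.1]
(722, 40) [723.  -70.8]
(692, 200) [637.4 -66. ]
(535, 203) [642.5  29.1]
(547, 180) [655.7  22.1]
(683, 180) [649.7 -59.1]
(639, 107) [691.3 -20.4]
```

View pics/w4c.png

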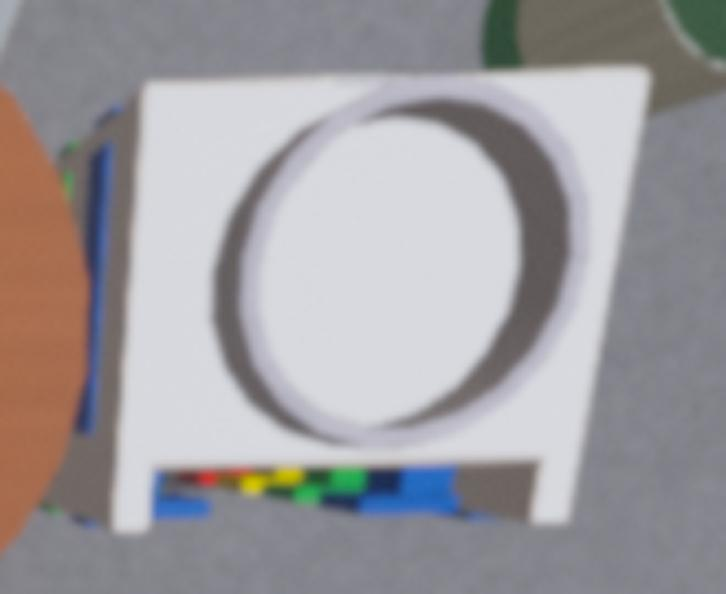

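Crop corners: BL (147,84), BR (649,70), FR (568,523), FL (114,531), inner roof front (155,468) and (540,461), collar rim centre (414,262).

```bash
cat > fit.py <<'E'
from h import *
from scipy.optimize import least_squares
def rz(a): return np.array([[np.cos(a),-np.sin(a),0],[np.sin(a),np.cos(a),0],[0,0,1]])
p=bot.camera_params("wrist"); st()
M=np.array([[48,49,208],[48,-49,208],[-39,-49,208],[-39,49,208],[-26,41,208],[-26,-41,208],[11,0,226]],float)
I=np.array([(147,84),(649,70),(568,523),(114,531),(155,468),(540,461),(414,262)])/4.4+[315,10]
f=lambda v:(proj("wrist",M@rz(v[2]).T+[v[0],v[1],0],p)-I).ravel()
r=least_squares(f,[678,-21,-.07]); print("cassette",r.x[:2],np.degrees(r.x[2]),np.abs(r.fun).max(),r.fun.round(1))
f5=lambda v:(proj("wrist",M@rz(v[2]).T+[v[0],v[1],v[3]],p)-I).ravel()
r5=least_squares(f5,[678,-21,-.07,0]); print("with z",r5.x,np.degrees(r5.x[2]),np.abs(r5.fun).max())
im=cv2.imread("pics/w4.png"); B=blobs(im,(5,80,80),(18,255,255),(180,0,345,165)); m=sum(b[2] for b in B).astype(np.uint8)
c=max(cv2.findContours(m,cv2.RETR_EXTERNAL,cv2.CHAIN_APPROX_NONE)[0],key=len)
o=bot.get_obs(); z=o["tool_pos"][2]-3+6
P=np.array([onz("wrist",q[0],z,p)[:2] for q in c])
d=least_squares(lambda v:np.hypot(P[:,0]-v[0],P[:,1]-v[1])-v[2],[680,105,38],loss="soft_l1",f_scale=.3).x
a=o["tcp_rot"][2]; w=d[:2]-o["tool_pos"][:2]; print("disc",d,"along",w@[np.cos(a),np.sin(a)],"lat",w@[-np.sin(a),np.cos(a)])
for q in (((410,245),30-3),((410,410),24-3)): print(onz("wrist",(q[0][0]*.64,q[0][1]*.64),o["tool_pos"][2]+q[1]-6,p)[:2])
E
python3 fit.py
```

```text
11.72 [593.1 109.8 326.1] [ 1.7999e+02  1.1000e-01 -4.0300e+00] [-0.9  0.5 -1.4] 13.7 30.0 [0.06 0.45 1.1  0.   1.6  1.7 ]
cassette [677.95570696 -20.4066104 ] -3.0548239903789223 1.7477714914900133 [-0.4 -0.9  0.7 -1.  -0.2 -0.1 -0.3  0.1 -0.1  0.3  0.1  0.1  0.1  1.7]
with z [ 6.78022137e+02 -2.12913604e+01 -5.32009784e-02 -1.90707993e+00] -3.04819153071777 1.8066070490891804
disc [680.27255788 104.19008839  36.97760737] along 87.34233736393524 lat 0.5776035368403045
[648.20223748 106.28968773]
[585.54779134 110.50941794]
```

```bash
python3 - <<'E'
from h import *
plan((490,-11.3,250,-3.05),(490,-11.3,109,-3.05))
E
```

```text
7
[[-0.024,0.032,0.019],[-0.024,0.032,0.019],[-0.024,0.032,0.019],[-0.023,0.031,0.019],[0.0,0.0,0.047],[0.0,0.0,0.047],[0.0,0.0,0.047]] [-0.2,-0.3,-0.2,-0.3,0.0,0.0,0.0]
```

Emit:
jog_arm --pt "-0.024 0.032 0.019" --pt "-0.024 0.032 0.019" --pt "-0.024 0.032 0.019" --pt "-0.023 0.031 0.019" --pt "0 0 0.047" --pt "0 0 0.047" --pt "0 0 0.047" --pt "0 0 0" --pt "0 0 0" --twist '[-0.2, -0.3, -0.2, -0.3, 0, 0, 0, 0, 0]'

```text
time: 12.85
tool_pos: [492.0, -11.0, 111.7]
tcp_rot: [3.141, -0.003, -0.053]
contact_force: [0.6, 0.7, -1.0]
grip_width: 13.7
finger_force: 30.0
```

```bash
python3 - <<'E'
from h import *
st(); plan((570,-15.5,109,-3.05),step=20); 
im=bot.capture("scene"); cv2.imwrite("pics/s2.png",cv2.resize(im[120:280,190:330],None,fx=3.7,fy=3.7,interpolation=cv2.INTER_CUBIC))
E
```

```text
12.85 [492.  -11.  111.7] [ 1.7998e+02 -1.7000e-01 -3.0100e+00] [ 0.6  0.7 -1. ] 13.7 30.0 [-0.18  0.41  1.78 -0.    0.95  1.45]
4
[[0.02,0.0,0.001],[0.019,0.0,0.001],[0.02,0.0,0.0],[0.019,0.0,0.001]] [0.0,0.0,0.0,0.0]
```

View pics/s2.png

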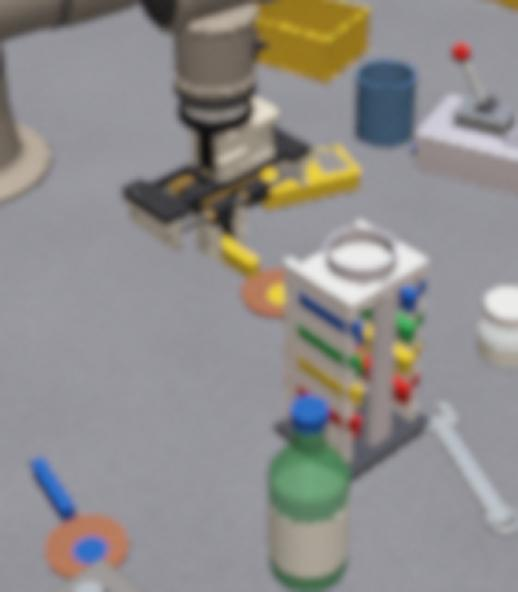

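The plate is level in front of the mouth (crop 265,290), the lever is off, and the blue plate is in place.

Emit:
jog_arm --pt "0.02 0 0" --pt "0.019 0 0" --pt "0.02 0 0" --pt "0.019 0 0" --pt "0 0 0" --pt "0 0 0" --twist '[0, 0, 0, 0, 0, 0]'

```text
time: 13.65
tool_pos: [568.7, -15.3, 110.7]
tcp_rot: [3.141, -0.001, -0.053]
contact_force: [-0.8, -0.3, -1.1]
grip_width: 14.0
finger_force: 30.0
```

```bash
python3 - <<'E'
from h import *
st()
E
```

```text
13.65 [568.7 -15.3 110.7] [ 1.7999e+02 -6.0000e-02 -3.0400e+00] [-0.8 -0.3 -1.1] 14.0 30.0 [-0.16  0.53  1.56 -0.    1.05  1.46]
```

Emit:
jog_arm --pt "0.008 0 0.001" --pt "0.007 0 0" --pt "0.004 0 0" --pt "0.002 0 0" --pt "0 0 0" --twist '[0, 0, 0, 0, 0]'

```text
time: 14.28
tool_pos: [590.0, -16.5, 108.6]
tcp_rot: [3.142, 0.0, -0.053]
contact_force: [0.3, 0.2, -2.1]
grip_width: 14.0
finger_force: 30.0
```

Emit:
jog_arm --pt "0.002 0 0" --pt "0.001 0 0" --pt "0 0 0" --twist '[0, 0, 0]'

```text
time: 14.65
tool_pos: [591.9, -16.6, 108.5]
tcp_rot: [-3.142, 0.002, -0.053]
contact_force: [-4.6, 1.2, 0.4]
grip_width: 13.7
finger_force: 30.0
```

Emit:
jog_arm --pt "0 0 0.003" --pt "0 0 0.003" --pt "0 0 0.001" --pt "0 0 0" --twist '[0, 0, 0, 0]'

```text
time: 15.15
tool_pos: [591.8, -16.7, 101.7]
tcp_rot: [3.141, 0.002, -0.053]
contact_force: [-6.0, -0.7, 2.6]
grip_width: 13.8
finger_force: 30.0
```

Emit:
jog_arm --pt "0 0 0.001" --pt "0 0 0" --twist '[0, 0]'

```text
time: 15.4
tool_pos: [591.8, -16.7, 100.7]
tcp_rot: [3.141, 0.002, -0.053]
contact_force: [-6.6, 0.4, 1.4]
grip_width: 13.9
finger_force: 30.0
```

Emit:
jog_arm --pt "0 0 0.001" --pt "0 0 0" --twist '[0, 0]'

```text
time: 15.65
tool_pos: [591.8, -16.7, 99.7]
tcp_rot: [3.141, 0.002, -0.053]
contact_force: [-6.3, -0.6, 2.5]
grip_width: 13.8
finger_force: 30.0
```

Emit:
jog_arm --pt "0 0 0.001" --pt "0 0 0" --twist '[0, 0]'

```text
time: 15.9
tool_pos: [591.8, -16.7, 98.7]
tcp_rot: [3.141, 0.002, -0.053]
contact_force: [-6.9, 0.0, 1.9]
grip_width: 13.4
finger_force: 30.0
```

Emit:
jog_arm --pt "0 0 -0.002" --pt "0 0 0" --twist '[0, 0]'

```text
time: 16.15
tool_pos: [591.8, -16.6, 100.2]
tcp_rot: [3.142, 0.003, -0.053]
contact_force: [-5.2, -1.1, -2.0]
grip_width: 14.1
finger_force: 30.0
```

Emit:
jog_arm --pt "0 0 0" --pt "0 0 0" --pt "0 0 0" --twist '[0, 0, 0]' --jaw 0.03

```text
time: 16.52
tool_pos: [593.6, -16.7, 101.1]
tcp_rot: [3.141, -0.002, -0.053]
contact_force: [0.7, 0.8, 0.8]
grip_width: 30.0
finger_force: 0.0
```

```bash
python3 - <<'E'
from h import *
st(); im=bot.capture("wrist"); cv2.imwrite("pics/w5.png",im[0:384])
E
```

```text
16.52 [593.6 -16.7 101.1] [ 1.7999e+02 -1.0000e-01 -3.0500e+00] [0.7 0.8 0.8] 30.0 0.0 [-0.16  0.59  1.49 -0.    1.06  1.47]
```

View pics/w5.png

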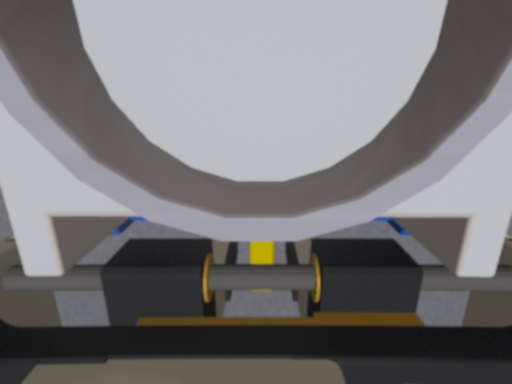

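The yellow plate is in its slot, with the lug straight out at (261,250). Going up and on to the blue plate.

Emit:
jog_arm --pt "0 0 -0.01" --pt "0 0 -0.04" --pt "0 0 -0.05" --pt "0 0 -0.05" --pt "0 0 -0.02" --twist '[0, 0, 0, 0, 0]'

```text
time: 17.2
tool_pos: [594.0, -16.8, 275.3]
tcp_rot: [3.141, -0.007, -0.053]
contact_force: [-0.0, -0.4, -0.7]
grip_width: 30.0
finger_force: 0.0
```

```bash
python3 - <<'E'
from h import *
st(); plan((530,-150,250,-9),(532,-281,140,-14.4))
E
```

```text
17.2 [594.  -16.8 275.3] [179.96  -0.39  -3.04] [-0.  -0.4 -0.7] 30.0 0.0 [-0.16  0.44  1.24 -0.    1.45  1.47]
7
[[-0.019,0.045,0.008],[-0.017,0.046,0.009],[-0.016,0.047,0.008],[0.006,0.032,0.028],[0.006,0.032,0.027],[0.007,0.032,0.028],[0.008,0.032,0.027]] [2.0,2.0,2.0,1.3,1.4,1.3,1.4]
```

Emit:
jog_arm --pt "-0.019 0.045 0" --pt "-0.017 0.046 0" --pt "-0.016 0.047 0.01" --pt "0.006 0.032 0.034" --pt "0.006 0.032 0.034" --pt "0.007 0.032 0.033" --pt "0.008 0.032 0.033" --pt "0 0 0" --pt "0 0 0" --twist '[2.0, 2.0, 2.0, 1.3, 1.4, 1.3, 1.4, 0, 0]' --jaw 0.05

```text
time: 18.32
tool_pos: [531.4, -280.3, 127.7]
tcp_rot: [3.141, -0.001, -0.252]
contact_force: [-0.1, -0.0, 0.3]
grip_width: 50.0
finger_force: 0.0
```

```bash
cat > plate.py <<'E'
from h import *
from scipy.optimize import least_squares
import sys
st(); p=bot.camera_params("wrist"); im=bot.capture("wrist"); cv2.imwrite(sys.argv[1],im)
B=blobs(im,(5,80,80),(18,255,255),(0,0,511,215)); B=[max(B,key=lambda b:b[0])]
c=max(cv2.findContours(B[0][2].astype(np.uint8),cv2.RETR_EXTERNAL,cv2.CHAIN_APPROX_NONE)[0],key=len)
P=np.array([onz("wrist",q[0],6,p)[:2] for q in c])
d=least_squares(lambda v:np.hypot(P[:,0]-v[0],P[:,1]-v[1])-v[2],[*P.mean(0),38],loss="soft_l1",f_scale=.3).x; print("disc",d)
for a,k,m in blobs(im,(100,120,60),(125,255,255),(0,0,511,383)):
    if a>300:
        cc,v,l0,l1=axis(m); e=[onz("wrist",cc+v*l,24,p)[:2] for l in (l0,l1)]; e.sort(key=lambda q:-q[0]); w=e[0]-e[1]
        yaw=np.degrees(np.arctan2(w[1],w[0])); print(a,cc,e,"len",np.linalg.norm(w),"yaw",yaw, "yaw disc-end",np.degrees(np.arctan2(*(d[:2]-e[1])[::-1])),"dist",np.linalg.norm(d[:2]-e[1]))
        if 60<np.linalg.norm(w)<95:
            a=np.radians(yaw); g=d[:2]-88*np.array([np.cos(a),np.sin(a)]); print("grasp",g); plan((g[0],g[1],40,yaw),(g[0],g[1],3,yaw))
E
python3 plate.py pics/w6.png
```

```text
18.32 [ 531.4 -280.3  127.7] [ 1.7999e+02 -7.0000e-02 -1.4450e+01] [-0.1 -0.   0.3] 50.0 0.0 [-0.61  0.57  1.44  0.    1.13  1.21]
disc [ 618.07524577 -304.02749482   36.80680272]
895 [263.49608939  82.13407821] [array([ 638.14563503, -308.95615274]), array([ 611.51976818, -302.09672382])] len 27.495245964035192 yaw -14.446560410295554 yaw disc-end -16.411171826544027 dist 6.833898088590694
1044 [263.69157088 168.08812261] [array([ 585.5528179 , -295.45027596]), array([ 512.62674402, -277.61572719])] len 75.0751848532809 yaw -13.742328965957924 yaw disc-end -14.061627237919591 dist 108.70587836106091
grasp [ 532.59434401 -283.1225807 ]
3
[[0.001,0.001,0.044],[0.001,0.002,0.044],[0.0,0.0,0.037]] [-0.3,-0.4,0.0]
```

View pics/w6.png

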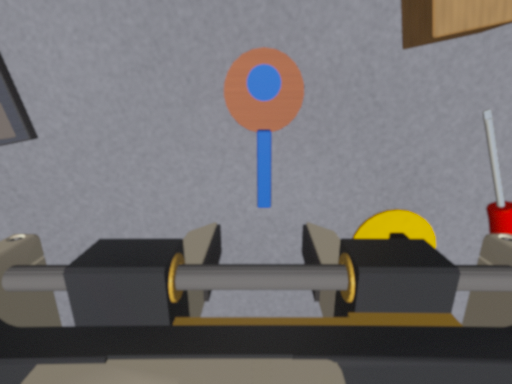

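The blue plate is at disc (264,90), lug (264,130..207), nearly aligned. The cap is clear of the fingers.

Emit:
jog_arm --pt "0.001 0.001 0.044" --pt "0.001 0.001 0.044" --pt "0 0 0.037" --pt "0 0 0" --pt "0 0 0" --twist '[-0.2, -0.2, 0, 0, 0]'

```text
time: 19.0
tool_pos: [533.3, -282.5, 3.1]
tcp_rot: [3.141, -0.002, -0.244]
contact_force: [-0.2, -0.0, 0.5]
grip_width: 50.1
finger_force: 0.0
```

Emit:
jog_arm --pt "0 0 0" --pt "0 0 0" --pt "0 0 0" --pt "0 0 0" --pt "0 0 0" --twist '[0, 0, 0, 0, 0]' --jaw 0.0

```text
time: 19.62
tool_pos: [532.4, -282.9, 1.8]
tcp_rot: [3.142, -0.0, -0.245]
contact_force: [0.7, -0.2, 0.6]
grip_width: 13.9
finger_force: 30.0
```

Emit:
jog_arm --pt "0 0 -0.01" --pt "0 0 -0.03" --pt "0 0 -0.05" --pt "0 0 -0.05" --pt "0 0 -0.05" --pt "0 0 -0.05" --pt "0 0 -0.03" --pt "0 0 0" --twist '[0, 0, 0, 0, 0, 0, 0, 0]'

```text
time: 20.62
tool_pos: [533.1, -283.3, 274.9]
tcp_rot: [3.139, -0.005, -0.245]
contact_force: [-0.1, 0.6, -1.9]
grip_width: 13.7
finger_force: 30.0
```

```bash
python3 - <<'E'
from h import *
st(); plan((486,-11.3,275,-3.05),(486,-11.3,185.5,-3.05))
E
```

```text
20.62 [ 533.1 -283.3  274.9] [179.88  -0.31 -14.05] [-0.1  0.6 -1.9] 13.7 30.0 [-0.62  0.46  1.21 -0.    1.47  1.2 ]
8
[[-0.019,-0.042,0.0],[-0.017,-0.043,0.0],[-0.016,-0.043,0.0],[-0.015,-0.044,0.0],[-0.013,-0.044,0.0],[-0.011,-0.044,0.0],[0.0,0.0,0.045],[0.0,0.0,0.044]] [-1.8,-1.8,-1.8,-1.9,-1.8,-1.9,0.0,0.0]
```

Emit:
jog_arm --pt "-0.019 -0.042 0" --pt "-0.017 -0.043 0" --pt "-0.016 -0.043 0" --pt "-0.015 -0.044 0" --pt "-0.013 -0.044 0" --pt "-0.011 -0.044 0" --pt "0 0 0.045" --pt "0 0 0.046" --pt "0 0 0" --pt "0 0 0" --twist '[-1.8, -1.8, -1.8, -1.9, -1.8, -1.9, 0, 0, 0, 0]'

```text
time: 21.88
tool_pos: [486.1, -11.2, 181.6]
tcp_rot: [3.141, -0.001, -0.053]
contact_force: [0.6, -0.2, 0.3]
grip_width: 13.6
finger_force: 30.0
```

```bash
python3 - <<'E'
from h import *
from scipy.optimize import least_squares
st(); p=bot.camera_params("wrist"); o=bot.get_obs(); im=bot.capture("wrist"); cv2.imwrite("pics/w7.png",im)
B=blobs(im,(5,80,80),(18,255,255),(150,0,380,200)); b=max(B,key=lambda b:b[0])
c=max(cv2.findContours(b[2].astype(np.uint8),cv2.RETR_EXTERNAL,cv2.CHAIN_APPROX_NONE)[0],key=len)
c=np.array([q[0] for q in c if q[0][1]>2]); z=o["tool_pos"][2]-1.8+6
P=np.array([onz("wrist",q,z,p)[:2] for q in c])
d=least_squares(lambda v:np.hypot(P[:,0]-v[0],P[:,1]-v[1])-v[2],[*P.mean(0),38],loss="soft_l1",f_scale=.3).x
a=o["tcp_rot"][2]; w=d[:2]-o["tool_pos"][:2]; al,la=w@[np.cos(a),np.sin(a)],w@[-np.sin(a),np.cos(a)]
print("disc",d,"along",al,"lat",la)
u=np.array([np.cos(a),np.sin(a)]); h=np.array([678,-20.7])-al*u-la*np.array([-u[1],u[0]]); print("home",h)
plan((*(h-21*u),183.8,-3.05),step=20)
E
```

```text
21.88 [486.1 -11.2 181.6] [ 1.7999e+02 -5.0000e-02 -3.0600e+00] [ 0.6 -0.2  0.3] 13.6 30.0 [-0.18  0.31  1.7  -0.    1.13  1.44]
disc [574.88395308 -15.0170725   37.20521576] along 88.83654700051807 lat 0.8863773171987914
home [589.24304863 -16.83718618]
5
[[0.016,0.0,0.0],[0.016,0.0,0.0],[0.017,0.0,-0.001],[0.016,0.0,0.0],[0.017,0.0,-0.001]] [0.0,0.0,0.0,0.0,0.0]
```

Emit:
jog_arm --pt "0.01 0 -0.002" --pt "0.016 0 0" --pt "0.017 0 0" --pt "0.016 0 0" --pt "0.017 0 0" --pt "0.006 0 0" --pt "0 0 0" --twist '[0, 0, 0, 0, 0, 0, 0]'

```text
time: 22.8
tool_pos: [567.9, -15.4, 183.1]
tcp_rot: [3.141, -0.001, -0.053]
contact_force: [-0.3, -0.7, -1.4]
grip_width: 14.0
finger_force: 30.0
```

Emit:
jog_arm --pt "0.007 0 0" --pt "0.006 0 0" --pt "0.004 0 0" --pt "0.003 0 0" --pt "0.001 0 0" --pt "0 0 0" --pt "0 0 0" --twist '[0, 0, 0, 0, 0, 0, 0]'

```text
time: 23.68
tool_pos: [588.3, -16.4, 182.7]
tcp_rot: [3.141, 0.0, -0.053]
contact_force: [-0.4, -0.4, -2.0]
grip_width: 13.7
finger_force: 30.0
```

Emit:
jog_arm --pt "0.001 0 0" --pt "0.001 0 0" --pt "0.001 0 0" --pt "0 0 0" --twist '[0, 0, 0, 0]'

```text
time: 24.18
tool_pos: [590.9, -16.5, 182.6]
tcp_rot: [3.142, 0.001, -0.053]
contact_force: [-3.8, 1.2, 0.4]
grip_width: 13.9
finger_force: 30.0
```

Emit:
jog_arm --pt "0.001 0 0" --pt "0.001 0 0" --pt "0 0 0" --twist '[0, 0, 0]'

```text
time: 24.55
tool_pos: [591.0, -16.5, 182.4]
tcp_rot: [-3.142, 0.006, -0.053]
contact_force: [-11.4, 0.2, 3.8]
grip_width: 13.8
finger_force: 30.0
```

Emit:
jog_arm --pt "-0.001 0 0.002" --pt "0 0 0.003" --pt "0 0 0.002" --pt "0 0 0" --pt "0 0 0" --twist '[0, 0, 0, 0, 0]'

```text
time: 25.18
tool_pos: [590.9, -16.5, 175.6]
tcp_rot: [3.142, 0.003, -0.053]
contact_force: [-8.1, -0.1, 2.8]
grip_width: 13.7
finger_force: 30.0
```

Emit:
jog_arm --pt "0 0 0" --pt "0 0 0" --pt "0 0 0" --twist '[0, 0, 0]' --jaw 0.03

```text
time: 25.55
tool_pos: [592.9, -16.7, 175.9]
tcp_rot: [3.141, -0.001, -0.053]
contact_force: [-0.4, 0.3, -0.2]
grip_width: 29.6
finger_force: 0.0
```

Emit:
jog_arm --pt "0 0 -0.01" --pt "0 0 -0.04" --pt "0 0 -0.05" --pt "-0.05 0 -0.02" --pt "-0.05 0.02 0" --twist '[0, 0, 0, 0, 0]'

```text
time: 26.18
tool_pos: [491.5, -30.9, 298.2]
tcp_rot: [3.141, -0.005, -0.051]
contact_force: [-0.4, -0.7, 0.7]
grip_width: 29.8
finger_force: 0.0
```

```bash
python3 - <<'E'
from h import *
st(); 
im=bot.capture("scene"); cv2.imwrite("pics/s3.png",cv2.resize(im[160:260,240:330],None,fx=5.5,fy=5.5,interpolation=cv2.INTER_CUBIC))
t=bot.capture("top"); print([(a,onz("top",c,18)[:2]) for a,c,m in blobs(t,(20,90,100),(34,255,255),(315,195,380,260))])
for n,i,cam,z in (("blue",t,"top",198),("yel",t,"top",122)):
    lo,hi=((100,120,90),(125,255,255)) if n=="blue" else ((22,90,120),(34,255,255))
    for a,c,m in blobs(i,lo,hi,(225,150,285,205)): 
        cc,v,l0,l1=axis(m); print(n,a,cc,onz("top",cc+v*l0,z)[:2],onz("top",cc+v*l1,z)[:2])
plan((500,-150,290,-15),(430,-390,250,-15),(430,-390,170,-15))
E
```

```text
26.18 [491.5 -30.9 298.2] [179.95  -0.29  -2.95] [-0.4 -0.7  0.7] 29.8 0.0 [-0.22  0.23  1.48  0.    1.42  1.4 ]
[(np.int32(362), array([ 429.23987636, -395.19522799]))]
blue 16 [243.1875 161.6875] [649.48967743  19.62854439] [631.88066294   8.49835354]
blue 16 [261.6875 163.4375] [644.87882616 -56.33590438] [630.6791805  -45.51046989]
blue 49 [252.08163265 168.73469388] [641.84376268 -18.25578038] [598.60957462 -15.62245053]
yel 12 [243.58333333 166.58333333] [637.154246     2.12995624] [638.50795209  24.7274869 ]
yel 11 [259.81818182 167.72727273] [633.3668055  -61.37573931] [635.50968395 -35.06450962]
11
[[0.006,0.039,0.002],[0.009,0.039,0.002],[0.012,0.038,0.003],[-0.001,0.042,0.007],[-0.001,0.042,0.007],[-0.001,0.041,0.006],[-0.001,0.042,0.007],[-0.001,0.041,0.006],[0.0,0.042,0.007],[0.0,0.0,0.04]] [4.0,4.0,3.9,0.0,0.0,0.0,0.0,0.0,0.0,0.0]
[[0.0,0.0,0.04]] [0.0]
```

View pics/s3.png

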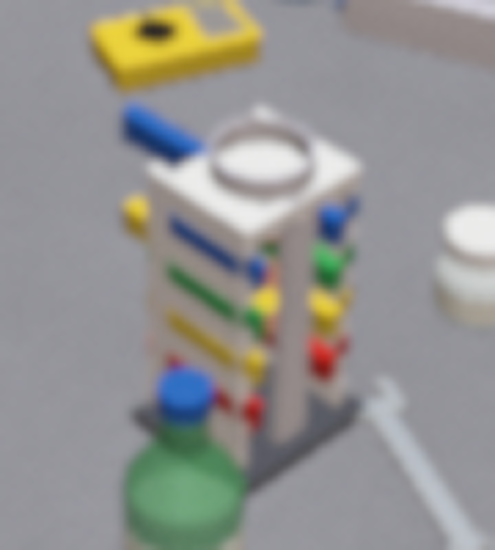

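The scene view shows both lugs sticking out at their levels, blue at (160,135) and yellow at (135,212). On to the cap.

Emit:
jog_arm --pt "0.006 0.039 0.002" --pt "0.009 0.039 0.002" --pt "0.012 0.038 0.003" --pt "-0.001 0.042 0.007" --pt "-0.001 0.042 0.007" --pt "-0.001 0.041 0.006" --pt "-0.001 0.042 0.007" --pt "-0.001 0.041 0.006" --pt "0 0.042 0.007" --pt "0 0 0.03" --twist '[4.0, 4.0, 3.9, 0, 0, 0, 0, 0, 0, 0]' --jaw 0.05

```text
time: 27.52
tool_pos: [434.9, -394.3, 220.0]
tcp_rot: [3.138, -0.004, -0.264]
contact_force: [0.3, -0.5, -0.9]
grip_width: 50.4
finger_force: 0.0
```

Emit:
jog_arm --pt "-0.03 0 0.02" --pt "-0.03 0 0.02" --pt "-0.02 0 0" --pt "0 0 0" --twist '[0, 0, 0, 0]'

```text
time: 28.02
tool_pos: [357.2, -370.0, 179.3]
tcp_rot: [3.141, -0.001, -0.262]
contact_force: [-1.1, 0.6, 0.6]
grip_width: 50.0
finger_force: 0.0
```

```bash
cat > cap.py <<'E'
from h import *
from scipy.optimize import least_squares
st(); p=bot.camera_params("wrist"); im=bot.capture("wrist"); cv2.imwrite("pics/w8.png",im)
t=bot.capture("top")
for n,z,lo,hi in (("blue",198,(100,120,90),(125,255,255)),("yel",122,(22,90,120),(34,255,255))):
    for a,c,m in blobs(t,lo,hi,(225,150,285,205)):
        cc,v,l0,l1=axis(m); print(n,a,cc,onz("top",cc+v*l0,z)[:2],onz("top",cc+v*l1,z)[:2])
B=max(blobs(im,(20,90,80),(34,255,255),(0,0,511,230)),key=lambda b:b[0])
c=max(cv2.findContours(B[2].astype(np.uint8),cv2.RETR_EXTERNAL,cv2.CHAIN_APPROX_NONE)[0],key=len)
P=np.array([onz("wrist",q[0],18,p)[:2] for q in c])
d=least_squares(lambda v:np.hypot(P[:,0]-v[0],P[:,1]-v[1])-v[2],[*P.mean(0),45],loss="soft_l1",f_scale=.3).x; print("cap",d,B[1])
x,y,w,h=cv2.boundingRect(c); 
K=[b for b in blobs(im,(0,0,0),(180,255,70),(x+4,y+4,x+w-4,y+h-4))]
for a,k,m in K:
    if a>60:
        q=cv2.minAreaRect(np.argwhere(m)[:,::-1].astype(np.float32)); bx=cv2.boxPoints(q); print(a,k,"box",bx.round(0).tolist(),np.round([onz("wrist",v,48,p)[:2] for v in bx],1).tolist())
E
python3 cap.py
```

```text
28.02 [ 357.2 -370.   179.3] [ 1.7997e+02 -4.0000e-02 -1.5020e+01] [-1.1  0.6  0.6] 50.0 0.0 [-0.95  0.37  1.63  0.    1.15  0.88]
blue 16 [243.1875 161.625 ] [649.19495198  19.71339164] [634.53562434   9.55300745]
blue 15 [261.8        163.33333333] [645.20987382 -56.03414885] [631.11823524 -46.49440916]
blue 75 [251.82666667 172.17333333] [641.84599202 -17.92665396] [570.30312537 -14.30602576]
yel 12 [243.58333333 166.58333333] [637.154246     2.12995624] [638.50795209  24.7274869 ]
yel 11 [259.81818182 167.72727273] [633.3668055  -61.37573931] [635.50968395 -35.06450962]
cap [ 429.84150276 -397.57155185   44.34552463] [269.06457926 102.9590998 ]
```

View pics/w8.png

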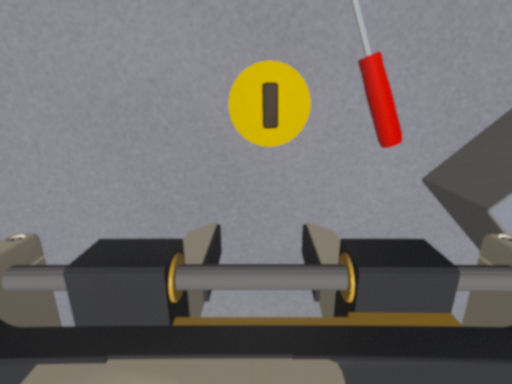

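Cap centre is at (269,103), with the bar along the tool's x (263..279, 83..129). The blue lug end now measures x≈570, yaw -2.9°, as intended.

```bash
python3 - <<'E'
from h import *
plan((430,-397.3,100,-15),(430,-397.3,22,-15))
E
```

```text
5
[[0.025,0.002,0.027],[0.026,0.003,0.026],[0.025,0.002,0.027],[0.0,0.0,0.039],[0.0,0.0,0.039]] [0.0,0.0,0.0,0.0,0.0]
```

Emit:
jog_arm --pt "0.025 0.002 0.027" --pt "0.026 0.003 0.026" --pt "0.025 0.002 0.027" --pt "0 0 0.039" --pt "0 0 0.038" --pt "0 0 0" --pt "0 0 0" --twist '[0, 0, 0, 0, 0, 0, 0]'

```text
time: 29.0
tool_pos: [430.0, -396.2, 21.7]
tcp_rot: [3.141, -0.0, -0.26]
contact_force: [-0.0, 0.6, -0.4]
grip_width: 49.9
finger_force: 0.0
```

Emit:
jog_arm --pt "0 0 0" --pt "0 0 0" --pt "0 0 0" --pt "0 0 0" --pt "0 0 0" --twist '[0, 0, 0, 0, 0]' --jaw 0.0

```text
time: 29.62
tool_pos: [429.1, -396.2, 21.9]
tcp_rot: [3.141, -0.0, -0.261]
contact_force: [-1.2, -0.2, 1.3]
grip_width: 15.6
finger_force: 30.0
```

Emit:
jog_arm --pt "0 0 -0.01" --pt "0 0 -0.04" --pt "0 0 -0.05" --pt "0 0 -0.05" --pt "0 0 -0.05" --pt "0 0 -0.05" --pt "0 0 -0.06" --pt "0 0 0" --pt "0 0 0" --twist '[0, 0, 0, 0, 0, 0, 0, 0, 0]'

```text
time: 30.75
tool_pos: [428.7, -395.4, 331.1]
tcp_rot: [-3.141, 0.001, -0.261]
contact_force: [0.3, 0.3, -1.6]
grip_width: 15.9
finger_force: 30.0
```

```bash
python3 - <<'E'
from h import *
st()
a=np.radians(-3.05); print("collar", 678+11*np.cos(a), -20.7+11*np.sin(a))
plan((560,-150,330,-10),(600,-21,330,-10))
im=bot.capture("wrist"); cv2.imwrite("pics/w9.png",im)
E
```

```text
30.75 [ 428.7 -395.4  331.1] [-1.7996e+02  6.0000e-02 -1.4950e+01] [ 0.3  0.3 -1.6] 15.9 30.0 [-0.88  0.4   1.15  0.    1.59  0.96]
collar 688.9844183105005 -21.2852814536111
9
[[0.011,-0.045,0.0],[0.011,-0.045,0.0],[0.012,-0.045,0.0],[0.012,-0.045,0.0],[0.013,-0.044,0.001],[0.014,-0.045,0.0],[0.006,-0.045,0.0],[0.005,-0.044,0.0],[0.006,-0.045,0.0]] [-0.8,-0.8,-0.8,-0.8,-0.9,-0.8,0.0,0.0,0.0]
```

View pics/w9.png

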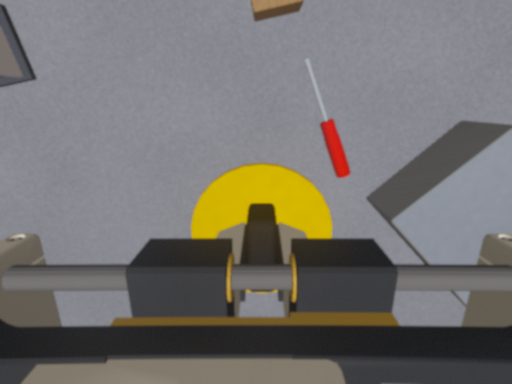

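The cap is held level by its bar (rim arc 192..332 wide, apex row 164).

```bash
python3 - <<'E'
from h import *
from scipy.optimize import least_squares
o=bot.get_obs(); p=bot.camera_params("wrist"); im=cv2.imread("pics/w9.png"); z=o["tool_pos"][2]-4
B=max(blobs(im,(20,90,80),(34,255,255),(150,130,380,228)),key=lambda b:b[0])
E=[]
for c in range(200,325,4):
    r=np.nonzero(B[2][:,c])[0]
    if len(r): E.append((c,r[0]))
P=np.array([onz("wrist",q,z,p)[:2] for q in E])
d=least_squares(lambda v:np.hypot(P[:,0]-v[0],P[:,1]-v[1])-45,[430,-396]); a=o["tcp_rot"][2]; w=d.x-o["tool_pos"][:2]
al,la=w@[np.cos(a),np.sin(a)],w@[-np.sin(a),np.cos(a)]; print("cap-tool along",al,"lat",la,np.abs(d.fun).max())
b=np.radians(-10); t=np.array([689,-21.3])-al*np.array([np.cos(b),np.sin(b)])-la*np.array([-np.sin(b),np.cos(b)]); print("TCP target",t)
plan((560,-150,330,-10),(*t,310,-10))
E
```

```text
cap-tool along 1.2137751188572778 lat 0.9480167652818858 0.520379275166647
TCP target [687.64004347 -22.02284442]
10
[[0.011,-0.045,0.0],[0.011,-0.045,0.0],[0.012,-0.045,0.0],[0.012,-0.045,0.0],[0.013,-0.044,0.0],[0.014,-0.044,0.0],[0.026,-0.037,0.005],[0.026,-0.037,0.005],[0.026,-0.037,0.005],[0.026,-0.038,0.005]] [-0.8,-0.8,-0.8,-0.8,-0.9,-0.8,0.0,0.0,0.0,0.0]
```

Emit:
jog_arm --pt "0.011 -0.045 0" --pt "0.011 -0.045 0" --pt "0.012 -0.045 0" --pt "0.012 -0.045 0" --pt "0.013 -0.044 0" --pt "0.014 -0.044 0" --pt "0.026 -0.037 0.005" --pt "0.026 -0.037 0.005" --pt "0.026 -0.037 0.005" --pt "0.026 -0.038 0.005" --twist '[-0.8, -0.8, -0.8, -0.8, -0.9, -0.8, 0, 0, 0, 0]'

```text
time: 32.05
tool_pos: [689.0, -21.3, 309.1]
tcp_rot: [3.141, 0.004, -0.176]
contact_force: [1.3, -0.6, -0.8]
grip_width: 15.7
finger_force: 30.0
```

Emit:
jog_arm --pt "0 0 0" --pt "0 0 0" --twist '[0, 0]'

```text
time: 32.3
tool_pos: [688.1, -22.6, 309.8]
tcp_rot: [3.141, 0.003, -0.175]
contact_force: [-0.2, -0.0, -2.1]
grip_width: 15.6
finger_force: 30.0
```

```bash
python3 - <<'E'
from h import *
st(); plan((687.6,-22,265,-10),(687.6,-22,242,-10))
E
```

```text
32.3 [688.1 -22.6 309.8] [179.96   0.2  -10.04] [-0.2 -0.  -2.1] 15.6 30.0 [-0.14  0.64  0.81 -0.    1.69  1.6 ]
2
[[-0.001,-0.001,0.045],[0.0,0.0,0.023]] [0.0,0.0]
```

Emit:
jog_arm --pt "0 -0.001 0.03" --pt "0 0 0.02" --pt "0 0 0.01" --pt "0 0 0.006" --pt "0 0 0.003" --pt "0 0 0" --pt "0 0 0" --twist '[0, 0, 0, 0, 0, 0, 0]'

```text
time: 33.17
tool_pos: [689.1, -21.5, 243.3]
tcp_rot: [3.142, -0.001, -0.175]
contact_force: [0.1, -0.3, -2.0]
grip_width: 16.0
finger_force: 30.0
```

Emit:
jog_arm --pt "0 0 0.002" --pt "0 0 0.002" --pt "0 0 0" --twist '[0, 0, 0]'

```text
time: 33.55
tool_pos: [688.7, -21.4, 238.4]
tcp_rot: [3.141, 0.001, -0.175]
contact_force: [-0.8, 0.1, -1.5]
grip_width: 15.7
finger_force: 30.0
```

Emit:
jog_arm --pt "0 0 0.001" --pt "0 0 0.001" --pt "0 0 0" --twist '[0, 0, 0]'

```text
time: 33.92
tool_pos: [688.8, -21.5, 236.6]
tcp_rot: [3.141, 0.0, -0.175]
contact_force: [0.1, -0.0, -1.6]
grip_width: 15.9
finger_force: 30.0
```

Emit:
jog_arm --pt "0 0 0.001" --pt "0 0 0" --twist '[0, 0]'

```text
time: 34.17
tool_pos: [688.9, -21.5, 236.0]
tcp_rot: [3.142, -0.0, -0.175]
contact_force: [-0.9, -0.6, -0.6]
grip_width: 15.8
finger_force: 30.0
```

Force in z is rising, so the disc is about to seat. One more millimetre, then release and go up.

Emit:
jog_arm --pt "0 0 0.001" --pt "0 0 0" --twist '[0, 0]'

```text
time: 34.42
tool_pos: [688.9, -21.5, 235.9]
tcp_rot: [3.142, -0.001, -0.175]
contact_force: [-2.0, -0.3, 5.6]
grip_width: 16.0
finger_force: 30.0
```

Emit:
jog_arm --pt "0 0 0" --pt "0 0 0" --pt "0 0 0" --twist '[0, 0, 0]' --jaw 0.04

```text
time: 34.8
tool_pos: [688.8, -21.5, 234.3]
tcp_rot: [3.141, 0.0, -0.175]
contact_force: [-0.0, -0.0, 0.1]
grip_width: 38.2
finger_force: 0.0
```

Emit:
jog_arm --pt "0 0 -0.01" --pt "0 0 -0.03" --pt "0 0 -0.04" --pt "-0.04 0 -0.01" --pt "-0.04 0 0" --pt "0 0 0" --twist '[0, 0, 0, 0, 0, 0]'

```text
time: 35.55
tool_pos: [608.0, -6.8, 326.3]
tcp_rot: [3.142, -0.0, -0.175]
contact_force: [0.7, -0.3, -0.6]
grip_width: 40.1
finger_force: 0.0
```

```bash
python3 - <<'E'
from h import *
st(); im=bot.capture("wrist"); p=bot.camera_params("wrist")
s=bot.capture("scene")
a=cv2.resize(im[:,100:430],None,fx=1.4,fy=1.4); b=cv2.resize(s[150:265,235:335],None,fx=4,fy=4,interpolation=cv2.INTER_CUBIC)
h=min(a.shape[0],b.shape[0]); cv2.imwrite("pics/cap.png",np.hstack([a[:h,:400],b[:h]]))
cv2.imwrite("pics/w10.png",im)
B=max(blobs(im,(20,90,80),(34,255,255),(0,0,511,260)),key=lambda b:b[0])
c=max(cv2.findContours(B[2].astype(np.uint8),cv2.RETR_EXTERNAL,cv2.CHAIN_APPROX_NONE)[0],key=len)
from scipy.optimize import least_squares
P=np.array([onz("wrist",q[0],232,p)[:2] for q in c])
print(least_squares(lambda v:np.hypot(P[:,0]-v[0],P[:,1]-v[1])-v[2],[*P.mean(0),45],loss="soft_l1",f_scale=.3).x)
E
```

```text
35.55 [608.   -6.8 326.3] [ 1.800e+02 -2.000e-02 -1.002e+01] [ 0.7 -0.3 -0.6] 40.1 0.0 [-0.14  0.45  1.08 -0.    1.6   1.61]
[692.24156016 -21.34705118  43.93162485]
```

View pics/cap.png

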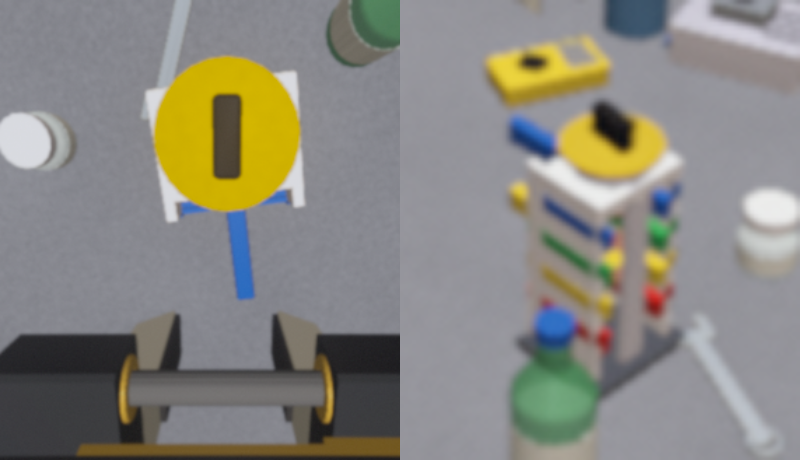

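The cap is seated level (disc centred on the collar, crop 228,133), and the blue lug runs straight out. Now the lever again.

```bash
python3 - <<'E'
from h import *
a=np.radians(-3.05);R=np.array([[np.cos(a),-np.sin(a)],[np.sin(a),np.cos(a)]])
for n,z in (("yel",98),("blue",174)):
    X=[[*(R@[-110,y]+[678,-20.7]),z+h] for y in (7,-7) for h in (0,24)]
    q=proj("scene",X); print(n,q.round(1).tolist(),"mean",q.mean(0))
s=bot.capture("scene")
for n,lo,hi in (("yel",(20,80,80),(34,255,255)),("blue",(100,120,60),(125,255,255))):
    print(n,[(a,c.round(1).tolist(),[int(np.nonzero(m)[1].min()),int(np.nonzero(m)[0].min()),int(np.nonzero(m)[1].max()),int(np.nonzero(m)[0].max())]) for a,c,m in blobs(s,lo,hi,(255,170,275,210))])
plan((480,250,250,5),(390,441,230,17),(390,441,138,17))
E
```

```text
yel [[264.0, 199.7], [263.9, 194.5], [261.2, 201.2], [261.1, 196.1]] mean [262.56391297 197.87455126]
blue [[263.9, 183.0], [263.8, 177.5], [261.0, 184.5], [260.9, 179.0]] mean [262.39269445 180.98279512]
yel [(np.int32(88), [266.0, 172.2], [258, 170, 274, 176]), (np.int32(27), [264.6, 198.9], [263, 196, 266, 202])]
blue [(np.int32(60), [267.5, 183.8], [263, 179, 272, 188])]
13
[[-0.029,-0.038,0.013],[-0.027,-0.04,0.012],[-0.026,-0.041,0.013],[-0.024,-0.042,0.012],[-0.022,-0.043,0.013],[-0.019,-0.044,0.012],[-0.015,-0.04,0.004],[-0.013,-0.04,0.004],[-0.011,-0.041,0.004],[-0.01,-0.041,0.004]] [-2.5,-2.5,-2.5,-2.5,-2.5,-2.6,-2.4,-2.4,-2.4,-2.4]
[[-0.007,-0.041,0.004],[0.0,0.0,0.046],[0.0,0.0,0.046]] [-2.4,0.0,0.0]
```

Emit:
jog_arm --pt "-0.029 -0.038 0.013" --pt "-0.027 -0.04 0.012" --pt "-0.026 -0.041 0.013" --pt "-0.024 -0.042 0.012" --pt "-0.022 -0.043 0.013" --pt "-0.019 -0.044 0.012" --pt "-0.015 -0.04 0.004" --pt "-0.013 -0.04 0.004" --pt "-0.011 -0.041 0.004" --pt "-0.01 -0.041 0.004" --twist '[-2.5, -2.5, -2.5, -2.5, -2.5, -2.6, -2.4, -2.4, -2.4, -2.4]' --jaw 0.0

```text
time: 36.95
tool_pos: [407.1, 405.4, 233.3]
tcp_rot: [-3.142, -0.001, 0.257]
contact_force: [0.6, -0.2, 0.4]
grip_width: 0.4
finger_force: 0.0
```

Emit:
jog_arm --pt "-0.007 -0.041 0.004" --pt "0 0 0" --pt "0 0 0.046" --pt "0 0 0.046" --pt "0 0 0" --pt "0 0 0" --twist '[-2.4, 0, 0, 0, 0, 0]'

```text
time: 37.7
tool_pos: [390.9, 441.8, 139.3]
tcp_rot: [-3.141, -0.002, 0.297]
contact_force: [0.4, 0.0, 1.1]
grip_width: 0.2
finger_force: 0.0
```

```bash
python3 - <<'E'
from h import *
st(); plan((468+8,467,138,17),step=12)
E
```

```text
37.7 [390.9 441.8 139.3] [-1.7995e+02 -1.4000e-01  1.7000e+01] [0.4 0.  1.1] 0.2 0.0 [ 0.72  0.54  1.46 -0.    1.14  1.99]
8
[[0.011,0.0,0.0],[0.011,0.0,0.0],[0.011,0.0,0.0],[0.011,0.0,0.0],[0.011,0.0,0.0],[0.011,0.0,0.0],[0.011,0.0,0.001],[0.012,0.001,0.0]] [0.0,0.0,0.0,0.0,0.0,0.0,0.0,0.0]
```

Emit:
jog_arm --pt "0.011 0 0.001" --pt "0.011 0 0" --pt "0.011 0 0" --pt "0.011 0 0" --pt "0.011 0 0" --pt "0.011 0 0" --pt "0.011 0 0" --pt "0.01 0 0" --pt "0.003 0 0" --pt "0 0 0" --twist '[0, 0, 0, 0, 0, 0, 0, 0, 0, 0]'

```text
time: 38.95
tool_pos: [475.6, 467.8, 136.5]
tcp_rot: [3.142, -0.0, 0.298]
contact_force: [0.1, 0.3, -0.4]
grip_width: 0.8
finger_force: 0.0
```

Emit:
jog_arm --pt "0.003 0 0" --pt "0.003 0 0" --pt "0 0 0" --twist '[0, 0, 0]'

```text
time: 39.33
tool_pos: [481.3, 469.6, 136.7]
tcp_rot: [-3.142, -0.0, 0.298]
contact_force: [1.0, 0.6, -0.2]
grip_width: 0.9
finger_force: 0.1
```

Emit:
jog_arm --pt "0.003 0 0" --pt "0 0 0" --twist '[0, 0]'

```text
time: 39.58
tool_pos: [484.0, 470.4, 136.6]
tcp_rot: [3.142, 0.0, 0.298]
contact_force: [-2.1, -1.2, -0.1]
grip_width: 0.5
finger_force: 0.7
```

Emit:
jog_arm --pt "0.003 0 0" --pt "0 0 0" --twist '[0, 0]'

```text
time: 39.83
tool_pos: [484.6, 470.6, 136.5]
tcp_rot: [3.141, 0.006, 0.298]
contact_force: [-10.4, -3.2, 3.2]
grip_width: 0.4
finger_force: 5.2
```

Emit:
jog_arm --pt "0.003 0 0" --pt "0 0 0" --twist '[0, 0]'

```text
time: 40.08
tool_pos: [484.9, 470.7, 136.3]
tcp_rot: [3.139, 0.012, 0.299]
contact_force: [-18.1, -8.1, 7.2]
grip_width: 0.5
finger_force: 9.9
```

At the on stop. Backing off for a final check.

Emit:
jog_arm --pt "-0.02 0 0" --pt "-0.03 0 0" --pt "0 0 -0.05" --pt "0 0 -0.05" --pt "-0.03 0 -0.02" --pt "0 0 0" --pt "0 0 0" --twist '[0, 0, 0, 0, 0, 0, 0]'

```text
time: 40.95
tool_pos: [413.6, 448.7, 256.2]
tcp_rot: [3.141, -0.0, 0.298]
contact_force: [-0.7, 0.6, -0.4]
grip_width: 0.3
finger_force: 0.0
```

```bash
python3 - <<'E'
from h import *
st(); t=bot.capture("top"); s=bot.capture("scene")
b=blobs(t,(0,130,80),(10,255,255),(90,180,140,235)); c=blobs(s,(0,130,80),(10,255,255),(300,110,350,170)); print([x[:2] for x in b],[x[:2] for x in c])
if b and c: print("ball",tri(ray("top",b[0][1]),ray("scene",c[0][1])))
A=cv2.resize(t[110:240,90:300],None,fx=2.4,fy=2.4); B=cv2.resize(s[110:265,235:345],None,fx=2.6,fy=2.6); h=min(len(A),len(B))
cv2.imwrite("pics/end.png",np.hstack([A[:h],B[:h]])); print(A.shape,B.shape)
E
```

```text
40.95 [413.6 448.7 256.2] [179.98  -0.    17.05] [-0.7  0.6 -0.4] 0.3 0.0 [ 0.7   0.48  1.22 -0.    1.44  1.97]
[(np.int32(27), array([114.66666667, 198.55555556]))] [(np.int32(12), array([330.08333333, 137.33333333]))]
ball (array([508.31099106, 475.57467161, 149.2463049 ]), [np.float64(0.0032373542579299105), np.float64(0.0032373542580716196)])
(312, 504, 3) (403, 286, 3)
```

View pics/end.png

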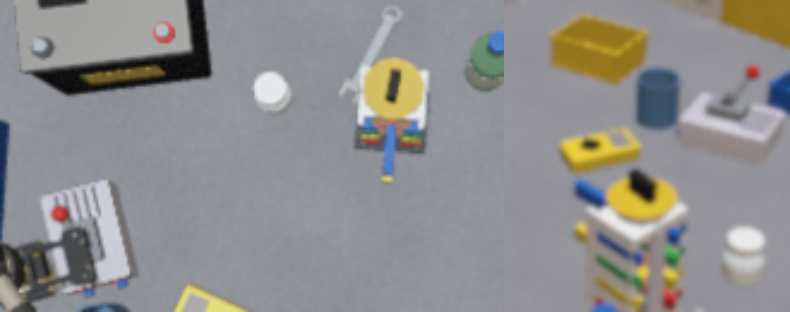

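Lever ball travel measures 76.4 mm, against 76.7 mm for full range. Cap and both plates are in place.

```bash
python3 -c "
from plant import bot
print(bot.close_job())"
```

```text
the job is handed in; nothing more can be done
None
```

The job is done and handed in: I switched the lever fully off, slid the yellow and blue plates home in their slots (red and green were absent), seated the cap level on the collar, then switched the lever fully on. By my own checks everything was in place; no verdict came back.

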